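# Load the chilled chocolate display

## Robot

A 6-joint arm with a two-finger parallel gripper is mounted at the origin on the work surface. World frame = base frame: x ahead of the robot, y to its left, z up, the work surface at z = 0. Lengths are in m, angles in rad, forces in N, time in s.
With the tool pointing down it reaches from about 0.35 to 0.775 m from the base axis. Payload 5.5 kg.
Tool frame: the origin (TCP) lies at the very end of the fingers, on their centre line; the grasp point (between the pads) lies 19 mm behind it; z points along the fingers, y is the line along which they close (so a half turn about z gives the same grasp; the last joint's range is limited). The gripper opens to 85 mm and grips with 20 to 120 N. Pads are 22 mm wide; open, the fingers measure 114 mm over their backs; the gripper's body (76 mm by 85 mm) begins 54 mm behind the grasp point. The pads swing forward as they close: fully open they stand 13 mm farther back than shut.
Start: joints at [1.136, 0.313, 0.046, 1.304, 0, 1.431], TCP at [0.167, 0.55, 0.198] pointing down, gripper open.
Joint ranges: [-2.76, 2.76], [-0.86, 1.69], [-1.03, 1.26], [-2.2, 2.34], [-1.47, 1.5], [-3.14, 3.14]. Speed limits (rad/s): [2.57, 2.57, 3.14, 3.14, 3.14, 3.14].

## Interface

Orientations are given as a unit quaternion [w, x, y, z].
In Python, from rig import status, capture, job_done, nets gives the robot as it stands.
- The arm moves only by the tool play_rows, never from a script. Its arguments are lists of equal length, an entry for each row: "hand": the opening, from 0 (shut) to 1 (fully open); "offset": the shift along the tool's x, y, z in mm, a list of three; "dr": the turn, a rotation vector about the tool's x, y, z in degrees, a list of three. A call has 1 to 20 rows; each row is the pose to reach, as a shift and turn from the pose commanded when the call began, along the tool's axes at that moment; what a row does not reach only later rows make up. A row lasts 1/8 s, in which the tool goes at most 62.5 mm and 10.7 degrees, less where a joint would pass 70% of its speed; a pose out of reach is approached as far as the arm can. A call with a gripper value outside its range is refused whole. The fingers move at their own pace and stop on an object; the grip force is fixed at half the most. Time passes only in rows, so rows that repeat a pose let the fingers close. It gives the time, the measured TCP pose, the force, the opening and the grip force at its end, in the units of the state.
- status.state(): the state, without advancing time (a new reading comes with each control period).
- capture(name): name is "scene" or "top" or "wrist"; returns a dict with "pixels" (384x512x3 uint8, red, green, blue), "range_z" (384x512 float32, m along the optical axis (not along the pixel's ray), 0 where there is no reading), "fx", "fy", "cx", "cy" (pixels), "dist_coeffs" ([k1, k2, p1, p2, k3] as OpenCV has them; the pictures are not rectified), "extrinsics" (4x4, takes a point from camera to world coordinates); the wrist camera has in their place "mount" (4x4, takes a point from camera to tool coordinates, whose origin is the TCP and whose axes are the flange's). Camera axes: x right, y down, z forward; pixel columns grow to the right and rows downward; lengths in m; the calibration is good to about 2 mm. A picture is of the moment at which its call begins: read the wrist's pose just before it.
- job_done(): hands the job in; it is judged then, once.
Trained networks look in the newest picture that a camera, given by its name, has taken for a name from the list of things; names that differ only in an ending like _2 or _b are one class to them, and where a whole thing is asked for, a point or a joint stands for the part that bears it (a point fixed in the world has none). Each returns a list of dicts, best first, with "score" (0 to 1); they miss things now and then, are a little off and sometimes report something else, mostly with a low value. They report only what shows in the picture. A call takes as long as a camera call. They do not tell look-alikes from the thing itself.
- nets.boxes_of(camera, thing): "extent" ([centre column, centre row, width, height] as shares, 0 to 1, of the picture: columns of its width, rows of its height, round what is visible of it).
- nets.mark_of(camera, thing): "position" ([column, row] as shares, 0 to 1, of the picture: columns of its width, rows of its height: a listed point, or the origin of a listed thing).
The state is a dict: "clock": time; "joints": joint angles; "qvel": joint speeds; "tau": joint torques, N m; "position": TCP position; "orientation": TCP orientation; "force": force on the tool from outside, world axes, zero at the start; "ft_torque": the same for the moment, N m; "gripper_width": finger opening in m; "grip_force": force on a finger pad.
Only numpy, scipy, OpenCV 4.12 (cv2) and the standard library are available. Lean on these libraries where they do the work, as an engineer would, in place of code of your own. Each camera call takes 0.05 s, during which the arm holds its last target. There are 200 camera calls.

## Task

Raise the clear cover of the chilled display case, set every round fluted chocolate flat on top of the narrow wooden ridge inside, and then lower the cover gently all the way down onto its stop. Turn the thermostat knob so that its pointer is at the one long mark. Leave the heart-shaped chocolates where they lie.

Things in the scene. Friction and masses are not known exactly. Their poses are not given: they have to be found in the camera images.
- case: white display case, fixed: deck 200 (x) x 380 (y) x 30 mm high; origin at the centre of its underside; x runs from its open front (robot's side) to the rear, z up. Behind the wooden ridge (see ridge_mid) stands the white cooling block, x = +8 to +98 mm, top 95 mm above the table. Clear end panels (x = -26 to +85, y = +-180 mm) are 99 mm high
- ridge_mid (a point): centre of the flat top of the wooden ridge inside the case, which is 22 mm wide (x) and 350 mm long (y), its top 75 mm above the table, 45 mm above the deck; same axes as the case, at its x = -20 mm; in front it drops to the deck, 28 mm behind its centre line is the cooling block, 20 mm higher
- cover (a joint): angle of the clear cover (panel 170 x 370 x 5 mm, aluminium edging) hinged at the rear: 0 = fully down on its stop, grows as its front edge is lifted, up to 1.75 rad (just past upright). A stiff hinge: it stays where it is left, about 5 N at the handle move it
- cover_hinge (a point): middle of the cover's hinge axis, 102 mm above the table, on the case; the axis runs along the case's y
- cover_handle (a point): middle of the cover's handle: a round steel bar 10 mm thick and 180 mm long along y, 40 mm ahead of the cover's front edge and 210 mm from the hinge axis, in the plane of the cover; the point turns with the cover
- dial (a joint): angle of the thermostat knob on top of the console: 0 = its white pointer line points to the console's -x side; grows clockwise seen from above, up to 5.2 rad. The pointer is at the long mark at 2.60; small marks every 0.40 rad
- dial_grip (a point): on the knob's axis at the height to grip, 87 mm above the table: an upright bar 14 mm thick, 42 mm long, 32 mm high, along the console's x at dial 0, turning with the knob; a white line on the end of its top is the pointer. The disc beneath is 44 mm wide, its top 23 mm below this point. This point's x axis lies along the bar, away from the pointer
- dial_mark (a point): middle of the one long black mark on the console's top round the knob (18 x 4 mm, 47 mm from the knob's axis)
- weights: wooden block 100 x 130 x 40 mm with brass and iron kitchen weights, about 70 mm high in all, fixed; origin at the centre of its underside; not needed
- round1: round fluted chocolate: an eight-sided piece 38 mm across its flats and 20 mm thick, about 30 g, both faces alike; origin at its middle, z through its thickness, flats face its x, y and the diagonals. May be absent
- round2: round fluted chocolate: an eight-sided piece 38 mm across its flats and 20 mm thick, about 30 g, both faces alike; origin at its middle, z through its thickness, flats face its x, y and the diagonals. May be absent
- round3: round fluted chocolate: an eight-sided piece 38 mm across its flats and 20 mm thick, about 30 g, both faces alike; origin at its middle, z through its thickness, flats face its x, y and the diagonals. May be absent
- round4: round fluted chocolate: an eight-sided piece 38 mm across its flats and 20 mm thick, about 30 g, both faces alike; origin at its middle, z through its thickness, flats face its x, y and the diagonals. May be absent
- round5: round fluted chocolate: an eight-sided piece 38 mm across its flats and 20 mm thick, about 30 g, both faces alike; origin at its middle, z through its thickness, flats face its x, y and the diagonals. May be absent
- heart1: heart-shaped chocolate about 38 mm wide and 16 mm thick; origin at the centre of its underside; not for the case, to be left alone
- heart2: heart-shaped chocolate about 38 mm wide and 16 mm thick; origin at the centre of its underside; not for the case, to be left alone
Mind the look-alikes: they are no part of the job. What is shaped like the round4 but blue is not meant.

How it is judged:
On the way, in this order (a step that is already met when the one before it is completed fails the run):
1. the cover is raised (value of joint cover above 1 rad), for 0.2 s.
2. every round chocolate that is there lies flat on top of the ridge, let go (z of round1 in the frame of ridge_mid between 0.006 and 0.015 m and x of round1 in the frame of ridge_mid between -0.011 and 0.011 m and y of round1 in the frame of ridge_mid between -0.175 and 0.175 m and angle between the z axis of each of round1, round2, round3, round4, round5 and the z axis of ridge_mid, either way round below 0.15 rad and linear speed of each of round1, round2, round3, round4, round5 below 0.03 m/s and z of round2 in the frame of ridge_mid between 0.006 and 0.015 m and x of round2 in the frame of ridge_mid between -0.011 and 0.011 m and y of round2 in the frame of ridge_mid between -0.175 and 0.175 m and z of round3 in the frame of ridge_mid between 0.006 and 0.015 m and x of round3 in the frame of ridge_mid between -0.011 and 0.011 m and y of round3 in the frame of ridge_mid between -0.175 and 0.175 m and z of round4 in the frame of ridge_mid between 0.006 and 0.015 m and x of round4 in the frame of ridge_mid between -0.011 and 0.011 m and y of round4 in the frame of ridge_mid between -0.175 and 0.175 m and z of round5 in the frame of ridge_mid between 0.006 and 0.015 m and x of round5 in the frame of ridge_mid between -0.011 and 0.011 m and y of round5 in the frame of ridge_mid between -0.175 and 0.175 m and contact force between the fingers and round1 below 0.05 N and contact force between the fingers and round2 below 0.05 N and contact force between the fingers and round3 below 0.05 N and contact force between the fingers and round4 below 0.05 N and contact force between the fingers and round5 below 0.05 N), for 0.3 s.
3. the cover is down on its stop (value of joint cover below 0.05 rad), for 0.3 s.
At the end, for the whole second after the job is handed in: Every round chocolate present lies flat (within 0.15 rad) and at rest on the ridge top, its middle within 11 mm of the ridge's centre line and within the ridge's length; the cover is down (under 0.05 rad); the dial is within 0.14 rad of the long mark (2.46 to 2.74) (z of round1 in the frame of ridge_mid between 0.006 and 0.015 m and x of round1 in the frame of ridge_mid between -0.011 and 0.011 m and y of round1 in the frame of ridge_mid between -0.175 and 0.175 m and angle between the z axis of each of round1, round2, round3, round4, round5 and the z axis of ridge_mid, either way round below 0.15 rad and linear speed of each of round1, round2, round3, round4, round5 below 0.03 m/s and z of round2 in the frame of ridge_mid between 0.006 and 0.015 m and x of round2 in the frame of ridge_mid between -0.011 and 0.011 m and y of round2 in the frame of ridge_mid between -0.175 and 0.175 m and z of round3 in the frame of ridge_mid between 0.006 and 0.015 m and x of round3 in the frame of ridge_mid between -0.011 and 0.011 m and y of round3 in the frame of ridge_mid between -0.175 and 0.175 m and z of round4 in the frame of ridge_mid between 0.006 and 0.015 m and x of round4 in the frame of ridge_mid between -0.011 and 0.011 m and y of round4 in the frame of ridge_mid between -0.175 and 0.175 m and z of round5 in the frame of ridge_mid between 0.006 and 0.015 m and x of round5 in the frame of ridge_mid between -0.011 and 0.011 m and y of round5 in the frame of ridge_mid between -0.175 and 0.175 m and value of joint cover below 0.05 rad and value of joint dial between 2.46 and 2.74 rad); the robot touches nothing.
It fails at once if the cover is slammed: it falls faster than 1.0 rad/s within 0.25 rad of its stop (value of joint cover below 0.25 rad and velocity of joint cover below -1 rad/s).
It fails at once if a heart-shaped chocolate is moved more than 50 mm (distance of any of heart1, heart2 from where it was at the start of the episode above 0.05 m).
Of round1, round2, round3, round4, round5 only 3 to 5 are there at a start; the rules pass over those that are not, and their reading is None.
At some moment in a run one of round1, round2, round3, round4, round5 may be knocked a few centimetres aside while the robot is not near it.
Once in a run the grip may slacken for a moment while it holds something.
It also fails if it takes over 210 s, if anything falls off the work surface, if the arm or the gripper's body presses on something with over 40 N, if the wrist force passes 120 N, or if a joint passes its speed limit or range.

## Working session

There is one attempt and no reset: what is moved stays moved. The work goes in short steps, Python scripts to look and compute and a tool call to move; the robot and the scene stay as the last step left them, time stands still between calls to the robot, and variables do not carry over. Pictures are saved under pics/ and viewed, at most 14 in all, crops included, and the job is handed in when it is done.

Besides the shell and the picture viewer there is one more tool, called after "Request:" by a JSON object that holds its "name" and its "arguments", one argument or row to a line. play_rows: Moves the arm, as the interface text tells. Its arguments: {"type":"object","properties":{"hand":{"type":"array","items":{"type":"number"}},"offset":{"type":"array","items":{"type":"array","items":{"type":"number"}}},"dr":{"type":"array","items":{"type":"array","items":{"type":"number"}}}},"required":["hand","offset","dr"]}

```bash
ls; mkdir -p pics; cat > h.py <<'E'
import numpy as np, cv2, pickle
from rig import status, capture, job_done, nets
from scipy.spatial.transform import Rotation as R
def tcp():
    s=status.state(); q=s["orientation"]; T=np.eye(4); T[:3,:3]=R.from_quat([q[1],q[2],q[3],q[0]]).as_matrix(); T[:3,3]=s["position"]; return T
def cap(n,save=None):
    T=tcp(); c=capture(n); c["E"]=c["extrinsics"] if "extrinsics" in c else T@np.array(c["mount"])
    c["E"]=np.array(c["E"])
    if save: cv2.imwrite("pics/%s.png"%save,c["pixels"][:,:,::-1])
    return c
def K(c): return np.array([[c["fx"],0,c["cx"]],[0,c["fy"],c["cy"]],[0,0,1.]])
def ray(c,u,v):
    p=cv2.undistortPoints(np.array([[[u,v]]],float),K(c),np.array(c["dist_coeffs"],float))[0,0]
    return np.array([p[0],p[1],1.])
def at_z(c,u,v,z):
    d=c["E"][:3,:3]@ray(c,u,v); o=c["E"][:3,3]; return o+d*(z-o[2])/d[2]
def at_depth(c,u,v):
    u0,v0=int(round(u)),int(round(v)); p=c["range_z"][max(0,v0-1):v0+2,max(0,u0-1):u0+2]; p=p[p>0]
    return c["E"][:3,:3]@(ray(c,u,v)*np.median(p))+c["E"][:3,3] if len(p) else None
def cloud(c):
    h,w=c["range_z"].shape; u,v=np.meshgrid(np.arange(w),np.arange(h))
    p=cv2.undistortPoints(np.stack([u,v],-1).reshape(-1,1,2).astype(float),K(c),np.array(c["dist_coeffs"],float)).reshape(h,w,2)
    P=np.dstack([p,np.ones((h,w))])*c["range_z"][...,None]
    return P@c["E"][:3,:3].T+c["E"][:3,3]
def proj(c,P):
    E=np.linalg.inv(c["E"]); r,_=cv2.Rodrigues(E[:3,:3]); return cv2.projectPoints(np.array(P,float).reshape(-1,1,3),r,E[:3,3],K(c),np.array(c["dist_coeffs"],float))[0].reshape(-1,2)
def marks(cn,c,thing,smin=.2):
    return [(round(m["score"],2),np.array(m["position"])*[512,384]) for m in nets.mark_of(cn,thing) if m["score"]>=smin]
E
python3 - <<'E'
from h import *
np.set_printoptions(precision=3,suppress=True)
print(status.state())
for n in ["top","scene"]:
    c=cap(n,n+"0"); print(n,c["E"],c["fx"])
    for t in ["round1","heart1","case","ridge_mid","cover_hinge","cover_handle","dial_grip","dial_mark","weights"]:
        for s,p in marks(n,c,t): print(t,s,p,at_depth(c,*p))
E
```

```text
pics
{'clock': 0.0, 'joints': array([ 1.136,  0.314,  0.045,  1.304, -0.   ,  1.431]), 'qvel': array([ 0.001,  0.001, -0.001, -0.001,  0.   , -0.002]), 'tau': array([  0.001, -48.062,  29.853,   0.019,  -0.   ,   0.   ]), 'position': array([0.167, 0.55 , 0.197]), 'orientation': array([-0.   ,  0.147,  0.989, -0.001]), 'force': array([0.552, 0.211, 0.378]), 'ft_torque': array([0.015, 0.019, 0.002]), 'grip_force': 0.0, 'gripper_width': 0.08554667043236079}
top [[-0.01  -0.992  0.129  0.391]
 [-1.     0.01  -0.002  0.006]
 [ 0.001 -0.129 -0.992  1.311]
 [ 0.     0.     0.     1.   ]] 493.9222945504318
round1 0.78 [175.002 235.507] [0.436 0.216 0.02 ]
round1 0.76 [205.824 255.59 ] [0.384 0.136 0.02 ]
round1 0.66 [232.09  236.006] [0.434 0.067 0.018]
round1 0.64 [335.974 230.515] [ 0.445 -0.204  0.022]
heart1 0.74 [313.395 232.819] [ 0.44  -0.146  0.016]
case 0.66 [258.509 168.   ] [ 0.594 -0.003  0.129]
ridge_mid 0.33 [128.    209.011] [0.505 0.336 0.041]
cover_hinge 0.74 [377.395 192.115] [ 0.542 -0.311  0.05 ]
cover_hinge 0.57 [253.389 132.019] [0.689 0.009 0.108]
cover_hinge 0.27 [129
[... 344 characters left out ...]
82]
 [ 0.     0.     0.     1.   ]] 362.6969404383888
round1 0.88 [154.778 263.885] [ 0.441 -0.217  0.021]
round1 0.56 [256.41 158.4 ] [0.517 0.081 0.142]
round1 0.39 [227.789 190.886] [0.444 0.056 0.019]
heart1 0.73 [177.203 247.91 ] [ 0.445 -0.15   0.006]
case 0.57 [272.691 233.894] [ 0.654 -0.078  0.115]
ridge_mid 0.48 [156.826 317.683] [ 0.545 -0.316  0.05 ]
cover_hinge 0.73 [307.302 222.298] [ 0.695 -0.002  0.1  ]
cover_handle 0.79 [223.898 169.306] [0.383 0.125 0.016]
cover_handle 0.65 [154.624 313.805] [ 0.536 -0.312  0.05 ]
dial_grip 0.95 [124.211 309.811] [ 0.508 -0.346  0.092]
dial_mark 0.61 [154.624 315.686] [ 0.539 -0.315  0.05 ]
weights 0.78 [298.598 147.418] [0.577 0.187 0.13 ]
```

```bash
python3 -c "
import cv2
a=cv2.imread('pics/top0.png')[100:300,90:440];cv2.imwrite('pics/top0c.png',cv2.resize(a,(788,450),interpolation=cv2.INTER_CUBIC))
a=cv2.imread('pics/scene0.png');cv2.imwrite('pics/scene0c.png',cv2.resize(a,(800,600),interpolation=cv2.INTER_CUBIC))"
```

```text
(no output)
```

View pics/top0c.png

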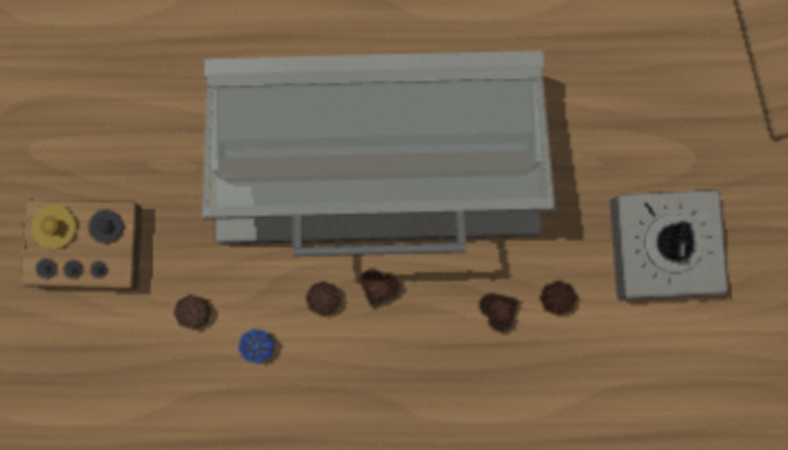

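View pics/scene0c.png

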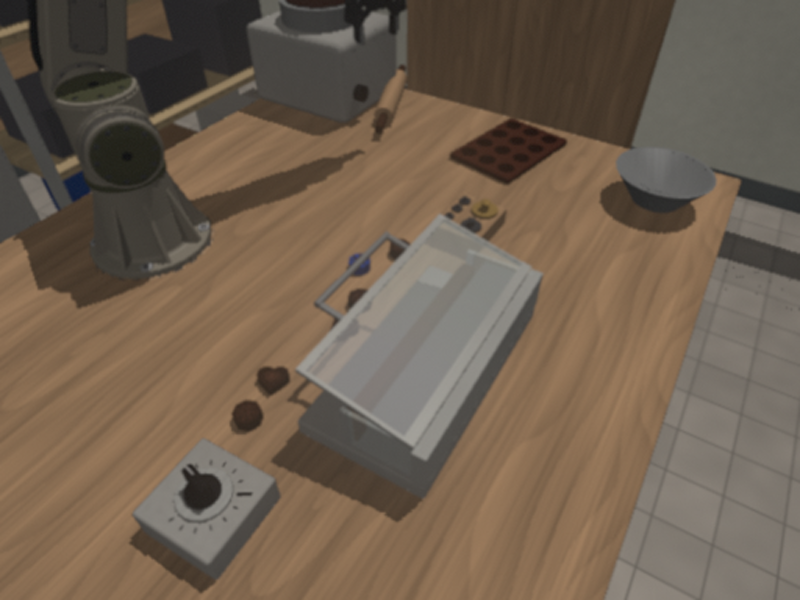

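The pictures show three brown rounds (top crop (193,312), (325,298), (560,298)), a blue decoy at (257,347), hearts at (380,287) and (500,312), and the cover slightly open. Next I measure the case yaw, the handle and the cover angle.

```bash
python3 - <<'E'
from h import *
np.set_printoptions(precision=3,suppress=True)
c=cap("top"); P=cloud(c)
# handle bar: crop px (295..465,250) -> /2.25+off
for u in (300,340,380,420,460):
    U=u/2.251+90
    for V in range(207,215):
        p=at_depth(c,U,V); 
        if p is not None and p[2]>.06: print("handle",u,V,p)
# cover plane/hinge rail/edges
for (u,v) in [(210,215),(545,208),(208,66),(540,60),(375,62),(375,150),(375,205),(218,240),(540,234)]:
    print((u,v),at_depth(c,u/2.251+90,v/2.25+100))
# raised band at hinge strip
m=(P[...,2]>.085)&(P[...,0]>.45)&(P[...,0]<.8)&(abs(P[...,1])<.25)
q=P[m]; 
for x in np.arange(.47,.76,.02):
    s=q[abs(q[:,0]-x)<.01]; 
    if len(s): print(round(x,2),len(s),np.percentile(s[:,2],[5,50,95]),s[:,1].min(),s[:,1].max())
s=cap("scene"); 
for n,cc in (("top",c),("scene",s)):
  for t in ["cover","dial","case"]:
    for b in nets.boxes_of(n,t)[:2]: print(n,t,b["score"],np.array(b["extent"])*[512,384,512,384])
E
```

```text
handle 300 207 [0.498 0.081 0.152]
handle 300 208 [0.495 0.081 0.152]
handle 300 209 [0.493 0.081 0.155]
handle 300 210 [0.49  0.081 0.157]
handle 300 211 [0.488 0.081 0.158]
handle 300 212 [0.486 0.081 0.158]
handle 300 213 [0.483 0.081 0.156]
handle 340 209 [0.492 0.039 0.155]
handle 340 210 [0.49  0.039 0.156]
handle 340 211 [0.488 0.039 0.157]
handle 340 212 [0.485 0.039 0.156]
handle 340 213 [0.483 0.039 0.152]
handle 380 209 [ 0.492 -0.002  0.156]
handle 380 210 [ 0.489 -0.002  0.158]
handle 380 211 [ 0.487 -0.002  0.157]
handle 380 212 [ 0.485 -0.002  0.154]
handle 420 208 [ 0.494 -0.044  0.154]
handle 420 209 [ 0.491 -0.044  0.158]
handle 420 210 [ 0.489 -0.044  0.158]
handle 420 211 [ 0.487 -0.044  0.156]
handle 420 212 [ 0.485 -0.044  0.154]
handle 460 207 [ 0.496 -0.086  0.151]
handle 460 208 [ 0.494 -0.086  0.155]
handle 460 209 [ 0.491 -0.086  0.158]
handle 460 210 [ 0.489 -0.086  0.157]
handle 460 211 [ 0.487 -0.086  0.153]
(210, 215) [0.527 0.177 0.144]
(545, 208) [ 0.531 -0.178  0.145]
(208, 66) [0.7   0.188 0.099]
(540, 60) [ 0.704 -0.185  0.098]
(375, 62) [0.703 0.0
[... 623 characters left out ...]
6526
0.63 1145 [0.116 0.12  0.125] -0.18372602101099023 0.1877562126075488
0.65 1118 [0.111 0.115 0.12 ] -0.18287325938470356 0.18616756669026246
0.67 1128 [0.107 0.11  0.115] -0.18264275574631939 0.18734318043951903
0.69 983 [0.097 0.107 0.112] -0.1849423607324886 0.1917293667601851
0.71 734 [0.095 0.098 0.102] -0.18528254183629536 0.1918407855355308
top cover 0.65 [259.533 169.267 157.491  84.518]
top dial 0.79 [391.629 205.402  21.709  17.587]
top case 0.57 [259.123 166.118 153.395  91.392]
scene cover 0.94 [264.909 212.16  151.603 151.718]
scene cover 0.24 [176.589 243.302  20.992  15.398]
scene dial 0.87 [126.669 309.811  26.317  27.187]
scene case 0.76 [268.595 229.44  156.621 185.088]
```

```bash
cat >> h.py <<'E'
def go(pos,yaw):
    """yaw = world angle (deg) of tool y axis, tool down; prints move in tool axes"""
    a=np.radians(yaw); y=np.array([np.cos(a),np.sin(a),0]); z=np.array([0,0,-1.]); Rt=np.column_stack([np.cross(y,z),y,z])
    T=tcp(); o=T[:3,:3].T@(np.array(pos)-T[:3,3])*1000; d=np.degrees(R.from_matrix(T[:3,:3].T@Rt).as_rotvec())
    print("pos",np.round(pos,3),"offset",np.round(o,1),"dr",np.round(d,1),"dist",round(np.linalg.norm(o)))
E
python3 - <<'E'
from h import *
go([.487,0,.25],1)
E
```

```text
pos [0.487 0.    0.25 ] offset [-466.  -433.5  -52.2] dr [ 0.  -0.  72.1] dist 639
```

Request:
{"name": "play_rows", "arguments": {
  "hand": [0.3,0.3,0.3,0.3,0.3,0.3,0.3,0.3,0.3,0.3,0.3,0.3,0.3,0.3],
  "offset": [
    [-39,-36,-52],
    [-78,-72,-52],
    [-117,-108,-52],
    [-156,-145,-52],
    [-194,-181,-52],
    [-233,-217,-52],
    [-272,-253,-52],
    [-311,-289,-52],
    [-350,-325,-52],
    [-388,-361,-52],
    [-427,-397,-52],
    [-466,-433,-52],
    [-466,-433,-52],
    [-466,-433,-52]
  ],
  "dr": [
    [0,0,6],
    [0,0,12],
    [0,0,18],
    [0,0,24],
    [0,0,30],
    [0,0,36],
    [0,0,42],
    [0,0,48],
    [0,0,54],
    [0,0,60],
    [0,0,66],
    [0,0,72],
    [0,0,72],
    [0,0,72]
  ]
}}

```text
clock: 3.15
position: [0.4867, 0.0006, 0.2496]
orientation: [-0.0, 0.7, 0.714, -0.0]
force: [-0.6, -0.3, 0.5]
gripper_width: 0.0259
grip_force: 0.0
```

```bash
python3 - <<'E'
from h import *
go([.487,0,.142],1)
c=cap("wrist","w1"); print(status.state()["gripper_width"])
P=cloud(c); q=P[(P[...,2]>.145)&(P[...,2]<.175)&(P[...,0]<.51)&(P[...,0]>.46)&(abs(P[...,1])<.085)]
print(len(q), q.mean(0) if len(q) else 0, q[:,0].min(),q[:,0].max(),np.percentile(q[:,2],95))
E
```

```text
pos [0.487 0.    0.142] offset [ -0.7   0.3 107.6] dr [-0.  -0.   0.1] dist 108
0.02544946422095899
2548 [0.48915049 0.0097944  0.15776825] 0.4822417522518722 0.5098975582255197 0.15984875692680744
```

Request:
{"name": "play_rows", "arguments": {
  "hand": [0.3,0.3,0.3,0.3,0.0,0.0,0.0,0.0],
  "offset": [
    [0,0,40],
    [0,1,80],
    [0,1,107],
    [0,1,107],
    [0,1,107],
    [0,1,107],
    [0,1,107],
    [0,1,107]
  ],
  "dr": [
    [0,0,0],
    [0,0,0],
    [0,0,0],
    [0,0,0],
    [0,0,0],
    [0,0,0],
    [0,0,0],
    [0,0,0]
  ]
}}

```text
clock: 4.2
position: [0.4885, 0.0004, 0.1433]
orientation: [0.0, 0.7, 0.714, 0.0]
force: [0.2, 1.1, 0.6]
gripper_width: -0.0001
grip_force: 0.0
```

```bash
python3 - <<'E'
from h import *
h=lambda t:np.array([.691-.21*np.cos(t),.101+.21*np.sin(t)])
for t in np.linspace(.245,1.6,19): d=(h(t)-h(.245))*1000; print([0,int(round(d[0])),-int(round(d[1]))],end=", ")
E
```

```text
[0, 0, 0], [0, 4, -15], [0, 10, -30], [0, 17, -44], [0, 24, -58], [0, 33, -71], [0, 43, -84], [0, 53, -96], [0, 65, -106], [0, 77, -116], [0, 90, -126], [0, 103, -134], [0, 118, -141], [0, 132, -147], [0, 147, -151], [0, 163, -155], [0, 178, -158], [0, 194, -159], [0, 210, -159],
```

```bash
python3 - <<'E'
from h import *
c=cap("top"); P=cloud(c)
for a,b in ((.04,.085),(-.085,-.04)):
    q=P[(P[...,2]>.08)&(P[...,0]<.515)&(P[...,0]>.46)&(P[...,1]>a)&(P[...,1]<b)]
    print(np.median(q,0),q[:,2].max())
q=P[(abs(P[...,0]-.55)<.01)&(abs(P[...,1])<.18)&(P[...,2]<.2)]; print(np.median(q,0))
w=cap("wrist","w2"); cv2.imwrite("pics/w2c.png",np.hstack([w["pixels"][:,:,::-1],cap("scene")["pixels"][100:300,100:370,::-1].repeat(2,0).repeat(2,1)[:384,:512]])[:, :800])
E
```

```text
[0.48310301 0.04506161 0.66753011] 0.6750854990786771
[ 0.49117372 -0.04473789  0.65565748] 0.6679022803474032
[ 0.54982726 -0.09194267  0.14007875]
```

View pics/w2c.png

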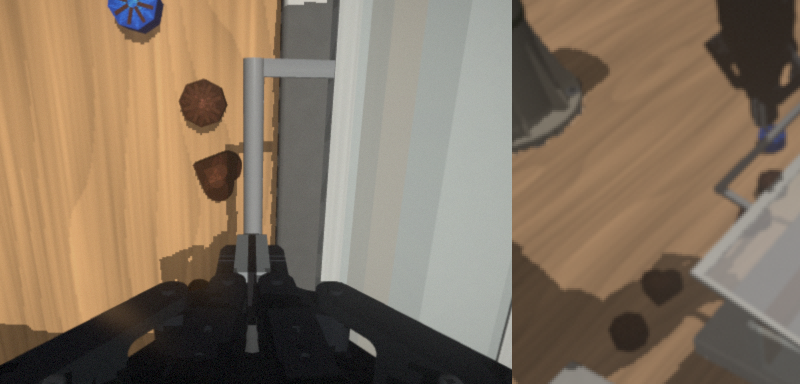

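The wrist view shows the fingertips astride the bar at (250,250), but the reading says they are shut, so only the tip recess reached it. I'll reopen, go 11 mm deeper and grip again.

Request:
{"name": "play_rows", "arguments": {
  "hand": [0.3,0.3,0.3,0.3,0.0,0.0,0.0,0.0],
  "offset": [
    [0,0,0],
    [0,0,0],
    [0,0,11],
    [0,0,11],
    [0,0,11],
    [0,0,11],
    [0,0,11],
    [0,0,11]
  ],
  "dr": [
    [0,0,0],
    [0,0,0],
    [0,0,0],
    [0,0,0],
    [0,0,0],
    [0,0,0],
    [0,0,0],
    [0,0,0]
  ]
}}

```text
clock: 5.35
position: [0.4883, 0.0005, 0.1319]
orientation: [0.0, 0.7, 0.714, 0.0]
force: [-0.6, 0.5, -0.4]
gripper_width: -0.0
grip_force: 0.0
```

```bash
python3 - <<'E'
from h import *
np.set_printoptions(precision=3,suppress=True)
w=cap("wrist","w3"); print(w["mount"]); T=tcp()
print("tcp px",proj(w,T[:3,3]), "grasp", proj(w,T[:3,3]-.019*T[:3,2]))
for v in range(80,300,15): print(v,at_depth(w,253,v),w["pixels"][v,253], at_depth(w,238,v))
w=cv2.imread("pics/w3.png"); cv2.imwrite("pics/w3c.png",cv2.resize(w[200:384,160:350],None,fx=3.2,fy=3.2,interpolation=cv2.INTER_CUBIC))
E
```

```text
[[-0.001 -0.96  -0.279  0.071]
 [ 1.    -0.    -0.002 -0.   ]
 [ 0.002 -0.279  0.96  -0.177]
 [ 0.     0.     0.     1.   ]]
tcp px [[252.852 223.765]] grasp [[252.925 237.502]]
80 [0.487 0.077 0.159] [155 154 151] [0.474 0.083 0.001]
95 [0.487 0.071 0.159] [155 154 151] [0.474 0.07  0.002]
110 [0.487 0.065 0.159] [152 154 152] [0.474 0.057 0.001]
125 [0.487 0.058 0.159] [153 152 150] [0.474 0.044 0.001]
140 [0.487 0.052 0.159] [155 153 149] [0.474 0.031 0.001]
155 [0.487 0.045 0.159] [154 153 149] [0.474 0.017 0.001]
170 [0.488 0.038 0.16 ] [150 152 149] [0.475 0.006 0.017]
185 [0.488 0.031 0.159] [150 150 147] [ 0.475 -0.012  0.002]
200 [0.488 0.024 0.16 ] [150 149 147] [ 0.475 -0.027  0.002]
215 [0.488 0.016 0.159] [150 152 150] [ 0.475 -0.043  0.001]
230 [0.488 0.008 0.159] [152 153 150] [ 0.475 -0.058  0.001]
245 [0.488 0.011 0.182] [40 33 30] [0.482 0.011 0.182]
260 [0.488 0.011 0.196] [30 25 23] [0.482 0.011 0.196]
275 [0.488 0.01  0.204] [53 48 50] [0.483 0.012 0.208]
290 [0.488 0.004 0.204] [26 22 22] [0.483 0.012 0.217]
```

View pics/w3c.png

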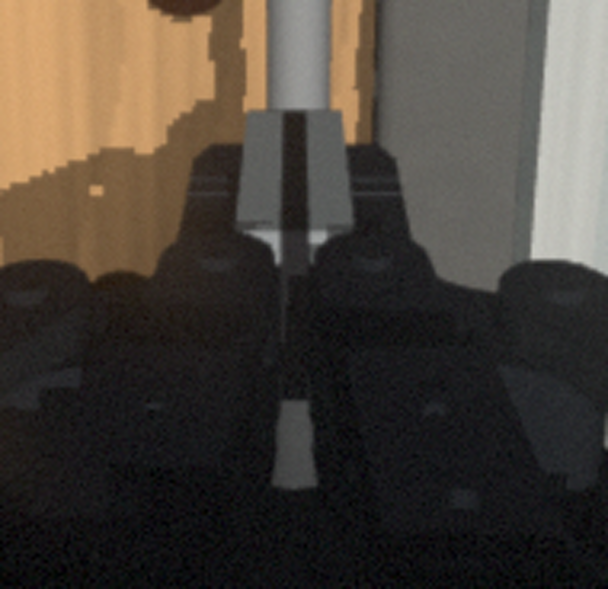

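The picture shows a gap of about a bar's width between the pads, at (295,150), so the bar does seem held. I'll test it with a small lift along the arc.

Request:
{"name": "play_rows", "arguments": {
  "hand": [0,0,0,0],
  "offset": [
    [0,2,-7],
    [0,4,-15],
    [0,7,-22],
    [0,10,-30]
  ],
  "dr": [
    [0,0,0],
    [0,0,0],
    [0,0,0],
    [0,0,0]
  ]
}}

```text
clock: 5.9
position: [0.4986, 0.0007, 0.1625]
orientation: [0.0, 0.7, 0.714, 0.0]
force: [-0.5, -0.9, -0.4]
gripper_width: -0.0004
grip_force: 0.0
```

```bash
python3 - <<'E'
from h import *
w=cap("wrist"); print([at_depth(w,253,v) for v in (110,170,215)]); s=status.state(); print(s["force"],s["gripper_width"],s["grip_force"],s["position"])
E
```

```text
[array([0.49803062, 0.05659269, 0.00125443]), array([ 0.49922034, -0.00375028,  0.00149584]), array([ 0.5001995 , -0.05331498,  0.00120016])]
[-0.0016289  -0.35555516  0.52080616] -0.00012556587815291365 0.0 [0.49957051 0.00058568 0.16350969]
```

```bash
python3 - <<'E'
from h import *
np.set_printoptions(precision=3,suppress=True)
w=cap("wrist","w4"); T=tcp(); Ti=np.linalg.inv(T)
print("tcp px",proj(w,T[:3,3]),"pos",T[:3,3])
for u in (235,240,246,253,259,265,270):
    print(u,[(v,np.round(1000*(Ti@np.append(at_depth(w,u,v),1))[:3]).astype(int).tolist()) for v in range(215,262,6)])
w=cv2.imread("pics/w4.png"); cv2.imwrite("pics/w4c.png",cv2.resize(w[150:384,130:380],None,fx=2.5,fy=2.5,interpolation=cv2.INTER_CUBIC))
E
```

```text
tcp px [[252.478 223.461]] pos [0.499 0.001 0.163]
235 [(215, [4, -10, 4]), (221, [0, -10, 4]), (227, [-4, -10, 4]), (233, [-8, -10, 4]), (239, [-11, -10, 4]), (245, [7, -8, -43]), (251, [10, -7, -56]), (257, [10, -7, -61])]
240 [(215, [3, -7, 6]), (221, [-1, -7, 6]), (227, [-4, -7, 6]), (233, [-8, -7, 5]), (239, [10, -5, -45]), (245, [11, -5, -51]), (251, [10, -5, -56]), (257, [11, -5, -61])]
246 [(215, [-54, -7, 162]), (221, [-61, -7, 162]), (227, [-68, -7, 162]), (233, [-75, -7, 161]), (239, [11, -3, -45]), (245, [11, -3, -51]), (251, [11, -3, -57]), (257, [11, -3, -61])]
253 [(215, [-54, 1, 162]), (221, [-61, 1, 162]), (227, [-68, 1, 162]), (233, [-75, 1, 161]), (239, [11, 0, -45]), (245, [11, 0, -51]), (251, [10, 0, -56]), (257, [11, 0, -62])]
259 [(215, [-54, 7, 162]), (221, [-62, 7, 162]), (227, [-68, 7, 162]), (233, [-75, 7, 162]), (239, [11, 3, -45]), (245, [11, 3, -51]), (251, [11, 3, -56]), (257, [11, 2, -62])]
265 [(215, [-44, 13, 133]), (221, [-50, 13, 134]), (227, [-57, 13, 133]), (233, [-63, 13, 132]), (239, [11, 5, -45]), (245, [11, 5, -51]), (251, [10, 5, -56]), (257, [11, 5, -62])]
270 [(215, [-43, 17, 132]), (221, [-50, 17, 132]), (227, [-56, 18, 132]), (233, [-63, 18, 132]), (239, [-69, 18, 133]), (245, [7, 8, -43]), (251, [7, 7, -48]), (257, [6, 7, -54])]
```

View pics/w4c.png

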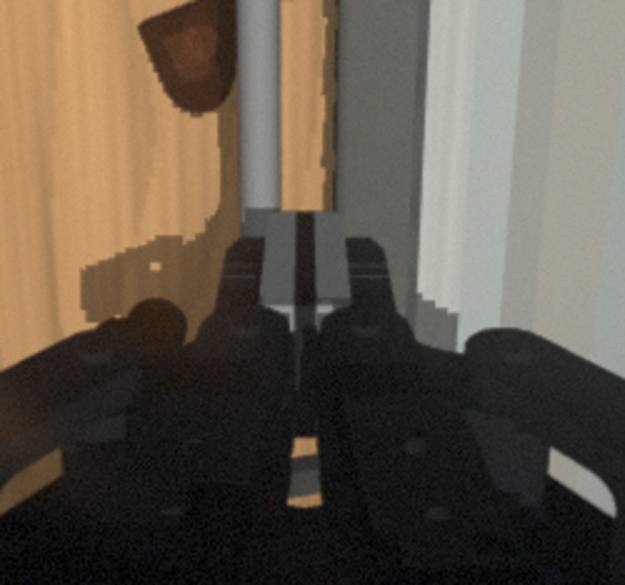

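The wrist depth puts the real finger ends about 43 mm short of the reported TCP: the pads end at tool z ≈ -43 mm. That explains the missed grip, with the tips passing 16 mm above the bar. I'll go lower, to TCP z of about 0.096, which is safe either way.

Request:
{"name": "play_rows", "arguments": {
  "hand": [0.3,0.3,0.3,0.3,0.3,0.3,0.3],
  "offset": [
    [0,-12,0],
    [0,-12,0],
    [0,-12,15],
    [0,-12,30],
    [0,-12,45],
    [0,-12,56],
    [0,-12,56]
  ],
  "dr": [
    [0,0,0],
    [0,0,0],
    [0,0,0],
    [0,0,0],
    [0,0,0],
    [0,0,0],
    [0,0,0]
  ]
}}

```text
clock: 6.88
position: [0.4852, 0.0007, 0.1045]
orientation: [-0.001, 0.7, 0.714, -0.001]
force: [0.6, 0.5, -0.0]
gripper_width: 0.0257
grip_force: 0.0
```

Request:
{"name": "play_rows", "arguments": {
  "hand": [0.3,0.0,0.0,0.0,0.0],
  "offset": [
    [0,0,11],
    [0,0,11],
    [0,0,11],
    [0,0,11],
    [0,0,11]
  ],
  "dr": [
    [0,0,0],
    [0,0,0],
    [0,0,0],
    [0,0,0],
    [0,0,0]
  ]
}}

```text
clock: 7.5
position: [0.4894, 0.0006, 0.095]
orientation: [0.002, 0.7, 0.714, 0.002]
force: [8.9, 0.7, -9.1]
gripper_width: 0.0079
grip_force: 58.2
```

Request:
{"name": "play_rows", "arguments": {
  "hand": [0.3,0.3,0.3,0.3,0.0,0.0,0.0,0.0],
  "offset": [
    [0,2,0],
    [0,2,0],
    [0,2,9],
    [0,2,9],
    [0,2,9],
    [0,2,9],
    [0,2,9],
    [0,2,9]
  ],
  "dr": [
    [0,0,0],
    [0,0,0],
    [0,0,0],
    [0,0,0],
    [0,0,0],
    [0,0,0],
    [0,0,0],
    [0,0,0]
  ]
}}

```text
clock: 8.5
position: [0.4893, 0.0006, 0.0858]
orientation: [0.001, 0.7, 0.714, 0.001]
force: [5.9, 1.0, -5.9]
gripper_width: 0.0084
grip_force: 58.2
```

Request:
{"name": "play_rows", "arguments": {
  "hand": [0,0,0,0,0,0,0,0,0,0],
  "offset": [
    [0,4,-15],
    [0,10,-30],
    [0,17,-44],
    [0,24,-58],
    [0,33,-71],
    [0,43,-84],
    [0,53,-96],
    [0,65,-106],
    [0,77,-116],
    [0,77,-116]
  ],
  "dr": [
    [0,0,0],
    [0,0,0],
    [0,0,0],
    [0,0,0],
    [0,0,0],
    [0,0,0],
    [0,0,0],
    [0,0,0],
    [0,0,0],
    [0,0,0]
  ]
}}

```text
clock: 9.75
position: [0.5633, 0.0017, 0.2019]
orientation: [-0.001, 0.7, 0.714, -0.002]
force: [-4.7, -1.1, 4.3]
gripper_width: 0.0082
grip_force: 59.9
```

Request:
{"name": "play_rows", "arguments": {
  "hand": [0,0,0,0,0,0,0,0,0,0],
  "offset": [
    [0,13,-10],
    [0,26,-18],
    [0,41,-25],
    [0,55,-31],
    [0,70,-35],
    [0,86,-39],
    [0,101,-42],
    [0,117,-43],
    [0,133,-43],
    [0,133,-43]
  ],
  "dr": [
    [0,0,0],
    [0,0,0],
    [0,0,0],
    [0,0,0],
    [0,0,0],
    [0,0,0],
    [0,0,0],
    [0,0,0],
    [0,0,0],
    [0,0,0]
  ]
}}

```text
clock: 11.0
position: [0.6991, 0.0039, 0.2464]
orientation: [0.001, 0.7, 0.714, 0.0]
force: [1.6, -0.7, 5.3]
gripper_width: 0.0082
grip_force: 60.5
```

Request:
{"name": "play_rows", "arguments": {
  "hand": [0.4,0.4,0.4,0.4,0.4,0.4,0.4,0.4,0.4,0.4,0.4,0.4],
  "offset": [
    [0,0,0],
    [0,0,0],
    [0,0,-40],
    [0,0,-80],
    [0,-50,-80],
    [0,-100,-80],
    [0,-150,-80],
    [0,-200,-80],
    [0,-250,-80],
    [0,-290,-50],
    [0,-290,-50],
    [0,-290,-50]
  ],
  "dr": [
    [0,0,0],
    [0,0,0],
    [0,0,0],
    [0,0,0],
    [0,0,0],
    [0,0,-10],
    [0,0,-20],
    [0,0,-30],
    [0,0,-40],
    [0,0,-50],
    [0,0,-60],
    [0,0,-60]
  ]
}}

```text
clock: 12.5
position: [0.4073, -0.0009, 0.2947]
orientation: [-0.0, 0.25, 0.968, 0.0]
force: [-0.1, -0.2, 1.2]
gripper_width: 0.0344
grip_force: 0.0
```

```bash
python3 - <<'E'
from h import *
np.set_printoptions(precision=3,suppress=True)
print(status.state()["joints"])
c=cap("top","top1"); P=cloud(c)
for s,p in marks("top",c,"round1"): print("r",s,p,at_depth(c,*p))
for s,p in marks("top",c,"heart1"): print("h",s,p,at_depth(c,*p))
for s,p in marks("top",c,"ridge_mid"): print("ridge",s,p,at_depth(c,*p))
q=P[(abs(P[...,2]-.075)<.006)&(abs(P[...,1])<.17)&(P[...,0]>.55)&(P[...,0]<.65)]
for y in (-.15,-.1,-.05,0,.05,.1,.15):
    s=q[abs(q[:,1]-y)<.01]
    if len(s): print(y,np.percentile(s[:,0],[3,50,97]),np.median(s[:,2]))
s=cap("scene"); 
for sc,p in marks("scene",s,"round1"): print("scene r",sc,p,at_depth(s,*p))
cv2.imwrite("pics/top1c.png",cv2.resize(c["pixels"][60:300,90:440,::-1],None,fx=2.25,fy=2.25,interpolation=cv2.INTER_CUBIC))
E
```

```text
[-0.2   -0.026 -0.119  1.478  0.     0.306]
r 0.74 [174.387 237.082] [0.432 0.218 0.02 ]
r 0.69 [253.901 172.109] [0.593 0.008 0.073]
r 0.56 [203.725 253.709] [0.389 0.141 0.019]
r 0.54 [333.978 226.714] [ 0.455 -0.2    0.02 ]
h 0.56 [313.702 233.51 ] [ 0.438 -0.146  0.017]
ridge 0.97 [255.283 172.685] [0.592 0.005 0.073]
ridge 0.2 [394.189 204.71 ] [ 0.505 -0.341  0.093]
-0.15 [0.584 0.595 0.623] 0.07500721402559818
-0.1 [0.583 0.594 0.619] 0.07457954835982572
-0.05 [0.582 0.595 0.621] 0.07539026221723022
0 [0.583 0.593 0.62 ] 0.07463184038637372
0.05 [0.581 0.592 0.619] 0.0748744459173648
0.1 [0.58  0.591 0.619] 0.07475192302141154
0.15 [0.579 0.591 0.618] 0.07506715266861841
scene r 0.76 [159.386 263.002] [ 0.447 -0.209  0.02 ]
scene r 0.7 [255.693 158.285] [0.435 0.211 0.018]
scene r 0.51 [227.789 190.886] [0.444 0.057 0.018]
scene r 0.5 [230.298 163.814] [0.387 0.151 0.019]
```

View pics/top1c.png

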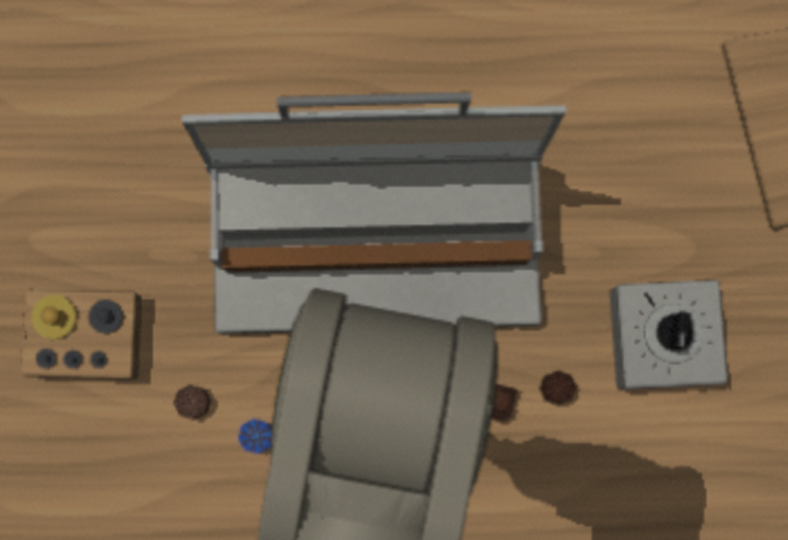

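The cover stands upright, the ridge is at crop row ~253 (x ≈ 0.592) and the case is empty. Next I measure how far back the pads' ends stand at this opening and plan the approach to round B.

```bash
cat >> h.py <<'E'
def rounds(cn,c,zt=.02):
    out=[]
    for s,p in marks(cn,c,"round1"):
        col=c["pixels"][int(p[1])-2:int(p[1])+3,int(p[0])-2:int(p[0])+3].reshape(-1,3).mean(0)
        out.append((s,p,at_z(c,*p,zt-.01),at_depth(c,*p),col.astype(int)))
    return out
def tips(w):
    P=cloud(w); T=np.linalg.inv(tcp()); Q=P.reshape(-1,3)@T[:3,:3].T+T[:3,3]
    m=(w["range_z"].ravel()>0)&(abs(Q[:,0]-11)<1e9)&(abs(Q[:,0]-.010)<.004)&(abs(Q[:,1])<.06)&(Q[:,2]>-.09)&(Q[:,2]<.02)
    return np.round(np.percentile(Q[m,2],[90,97,99.5]),3), m.sum()
E
python3 - <<'E'
from h import *
np.set_printoptions(precision=3,suppress=True)
w=cap("wrist"); print(tips(w))
for r in rounds("wrist",w): print(*r)
for s,p in marks("wrist",w,"heart1"): print("heart",s,at_z(w,*p,.008))
go([.44,.067,.05],90)
E
```

```text
(array([-0.051, -0.044, -0.04 ]), np.int64(6785))
0.95 [404.275  79.488] [0.427 0.218 0.01 ] [0.425 0.213 0.021] [137 105  90]
0.73 [140.39  238.387] [ 0.447 -0.214  0.01 ] [ 0.444 -0.208  0.022] [91 55 37]
0.66 [338.995  81.408] [0.387 0.141 0.01 ] [0.386 0.139 0.022] [119 133 155]
0.6 [303.104 146.611] [0.441 0.062 0.01 ] [0.439 0.061 0.021] [117  80  61]
heart 0.67 [0.447 0.003 0.008]
heart 0.56 [ 0.431 -0.14   0.008]
pos [0.44  0.067 0.05 ] offset [  5.4  74.8 244.8] dr [  0.   -0.  -28.9] dist 256
```

Request:
{"name": "play_rows", "arguments": {
  "hand": [0.65,0.65,0.65,0.65,0.65,0.65],
  "offset": [
    [0,20,50],
    [2,40,100],
    [4,60,150],
    [5,75,190],
    [5,75,195],
    [5,75,195]
  ],
  "dr": [
    [0,0,-10],
    [0,0,-20],
    [0,0,-29],
    [0,0,-29],
    [0,0,-29],
    [0,0,-29]
  ]
}}

```text
clock: 13.7
position: [0.4403, 0.0668, 0.1004]
orientation: [-0.0, -0.001, 1.0, -0.0]
force: [0.8, 0.4, -0.1]
gripper_width: 0.0556
grip_force: 0.0
```

```bash
python3 - <<'E'
from h import *
np.set_printoptions(precision=3,suppress=True)
w=cap("wrist","w5"); print(tips(w))
for r in rounds("wrist",w): print(*r); P=cloud(w)
q=P[(abs(P[...,2]-.0195)<.0035)&(np.hypot(P[...,0]-.44,P[...,1]-.063)<.03)]; print(len(q),q.mean(0),q.min(0),q.max(0))
go([q[:,0].mean(),q[:,1].mean(),-.038],90)
E
```

```text
(array([-0.052, -0.045, -0.041]), np.int64(5997))
0.82 [431.821 169.882] [0.428 0.214 0.01 ] [0.425 0.208 0.021] [136 102  87]
0.81 [243.302 188.198] [0.443 0.06  0.01 ] [0.44  0.06  0.021] [114  73  54]
0.75 [347.29 124.8 ] [0.391 0.142 0.01 ] [0.39  0.139 0.021] [136 176 198]
1835 [0.442 0.063 0.021] [0.423 0.043 0.016] [0.463 0.083 0.023]
pos [ 0.442  0.063 -0.038] offset [ -0.6  -3.7 139.5] dr [-0.   0.2  0.1] dist 140
```

Request:
{"name": "play_rows", "arguments": {
  "hand": [0.65,0.65,0.65,0.65,0.65,0.65,0.2,0.2,0.2,0.2,0.2],
  "offset": [
    [-1,-4,30],
    [-1,-4,60],
    [-1,-4,90],
    [-1,-4,120],
    [-1,-4,138],
    [-1,-4,138],
    [-1,-4,138],
    [-1,-4,138],
    [-1,-4,138],
    [-1,-4,138],
    [-1,-4,138]
  ],
  "dr": [
    [0,0,0],
    [0,0,0],
    [0,0,0],
    [0,0,0],
    [0,0,0],
    [0,0,0],
    [0,0,0],
    [0,0,0],
    [0,0,0],
    [0,0,0],
    [0,0,0]
  ]
}}

```text
clock: 15.18
position: [0.4447, 0.0625, -0.0347]
orientation: [0.003, -0.001, 1.0, -0.0]
force: [-3.2, -0.5, 17.3]
gripper_width: 0.0385
grip_force: 62.7
```

Request:
{"name": "play_rows", "arguments": {
  "hand": [0.2,0.2,0.2,0.2,0.2,0.2,0.2,0.2,0.2,0.2],
  "offset": [
    [0,0,-40],
    [0,0,-90],
    [0,0,-135],
    [-25,-15,-158],
    [-65,-30,-158],
    [-105,-45,-158],
    [-135,-58,-158],
    [-152,-63,-158],
    [-152,-63,-158],
    [-152,-63,-158]
  ],
  "dr": [
    [0,0,0],
    [0,0,0],
    [0,0,0],
    [0,0,0],
    [0,0,0],
    [0,0,-1],
    [0,0,-1],
    [0,0,-1],
    [0,0,-1],
    [0,0,-1]
  ]
}}

```text
clock: 16.42
position: [0.5926, 0.0004, 0.1204]
orientation: [0.0, -0.01, 1.0, 0.0]
force: [0.7, 0.6, -0.2]
gripper_width: 0.0381
grip_force: 60.2
```

```bash
python3 - <<'E'
from h import *
np.set_printoptions(precision=3,suppress=True)
w=cap("wrist","w6"); P=cloud(w); T=tcp(); print(T[:3,3],status.state()["gripper_width"])
Q=(P.reshape(-1,3)-T[:3,3])@T[:3,:3]
b=w["pixels"].reshape(-1,3).astype(int)
m=(abs(Q[:,1])<.018)&(Q[:,2]>-.075)&(Q[:,2]<-.015)&(abs(Q[:,0])<.03)
q=Q[m]; print(len(q),np.percentile(q,[1,50,99],axis=0)); print(b[m].mean(0))
pr=P[(abs(P[...,2]-.075)<.004)&(abs(P[...,1])<.17)&(P[...,0]>.56)&(P[...,0]<.61)]
for y in (-.14,-.1,-.06,.06,.1,.14):
    s=pr[abs(pr[:,1]-y)<.01]
    if len(s): print(y,np.percentile(s[:,0],[3,97]))
E
```

```text
[0.592 0.001 0.12 ] 0.038302652160576774
7475 [[-0.018 -0.017 -0.057]
 [ 0.005 -0.    -0.056]
 [ 0.02   0.017 -0.037]]
[53.045 35.391 27.942]
-0.14 [0.583 0.604]
-0.1 [0.582 0.603]
-0.06 [0.582 0.603]
0.06 [0.58  0.601]
0.1 [0.579 0.6  ]
0.14 [0.579 0.6  ]
```

Request:
{"name": "play_rows", "arguments": {
  "hand": [0.2,0.2,0.2,0.2,0.2,0.2,0.55,0.55,0.55,0.55,0.55,0.55,0.55],
  "offset": [
    [0,0,25],
    [0,0,50],
    [0,0,70],
    [0,0,81],
    [0,0,81],
    [0,0,81],
    [0,0,81],
    [0,0,81],
    [0,0,81],
    [0,0,50],
    [0,0,0],
    [0,0,-50],
    [0,0,-80]
  ],
  "dr": [
    [0,0,0],
    [0,0,0],
    [0,0,0],
    [0,0,0],
    [0,0,0],
    [0,0,0],
    [0,0,0],
    [0,0,0],
    [0,0,0],
    [0,0,0],
    [0,0,0],
    [0,0,0],
    [0,0,0]
  ]
}}

```text
clock: 18.1
position: [0.5941, 0.0002, 0.2027]
orientation: [0.002, -0.01, 1.0, -0.0]
force: [1.5, -0.9, -1.0]
gripper_width: 0.0471
grip_force: 0.0
```

```bash
cat >> h.py <<'E'
def onridge():
    c=cap("top"); P=cloud(c)
    q=P[(abs(P[...,2]-.095)<.006)&(abs(P[...,1])<.172)&(P[...,0]>.565)&(P[...,0]<.613)]
    w=cap("wrist"); P=cloud(w)
    q2=P[(abs(P[...,2]-.095)<.006)&(abs(P[...,1])<.172)&(P[...,0]>.565)&(P[...,0]<.613)]
    for n,a in (("top",q),("wrist",q2)):
        for lo,hi in ((-.16,-.05),(-.05,.05),(.05,.16)):
            s=a[(a[:,1]>lo)&(a[:,1]<hi)]
            if len(s)>20: print(n,len(s),"mid",(s[:,:2].min(0)+s[:,:2].max(0))/2,"size",np.ptp(s[:,:2],axis=0),"z",np.percentile(s[:,2],[5,50,95]),"ridge x",.592-.013*s[:,1].mean())
    return c,w
E
python3 - <<'E'
from h import *
np.set_printoptions(precision=3,suppress=True)
c,w=onridge()
for r in rounds("top",c): print(*r)
for r in rounds("wrist",w): print(*r)
go([.432,.216,.06],90)
E
```

```text
wrist 1545 mid [0.592 0.   ] size [0.04 0.04] z [0.095 0.096 0.098] ridge x 0.5919977260381736
0.65 [176.282 235.814] [0.436 0.214 0.01 ] [0.436 0.213 0.022] [74 55 47]
0.54 [336.794 230.208] [ 0.447 -0.208  0.01 ] [ 0.446 -0.207  0.019] [44 28 23]
0.79 [39.578  3.61 ] [ 0.442 -0.216  0.01 ] [ 0.444 -0.209  0.022] [44 27 18]
0.63 [250.778 172.301] [ 0.611 -0.001  0.01 ] [ 0.591 -0.001  0.096] [126  84  68]
pos [0.432 0.216 0.06 ] offset [157.4 218.8 139.7] dr [-0.   0.   1.1] dist 304
```

Request:
{"name": "play_rows", "arguments": {
  "hand": [0.65,0.65,0.65,0.65,0.65,0.65,0.65,0.65,0.65],
  "offset": [
    [25,35,0],
    [52,72,10],
    [80,110,30],
    [106,146,50],
    [132,184,75],
    [157,218,100],
    [157,218,100],
    [157,218,100],
    [157,218,100]
  ],
  "dr": [
    [0,0,0],
    [0,0,0],
    [0,0,1],
    [0,0,1],
    [0,0,1],
    [0,0,1],
    [0,0,1],
    [0,0,1],
    [0,0,1]
  ]
}}

```text
clock: 19.42
position: [0.4331, 0.2147, 0.1001]
orientation: [0.0, -0.0, 1.0, 0.0]
force: [0.0, 0.1, 1.1]
gripper_width: 0.0557
grip_force: 0.0
```

```bash
python3 - <<'E'
from h import *
np.set_printoptions(precision=3,suppress=True)
w=cap("wrist"); P=cloud(w)
for r in rounds("wrist",w): print(*r)
q=P[(abs(P[...,2]-.0195)<.0035)&(np.hypot(P[...,0]-.433,P[...,1]-.214)<.033)]; print(len(q),(q.min(0)+q.max(0))/2,q.min(0),q.max(0)); m=(q.min(0)+q.max(0))/2
go([m[0],m[1],-.034],90)
E
```

```text
0.97 [255.488 177.485] [0.427 0.217 0.01 ] [0.424 0.217 0.022] [108  72  52]
0.85 [155.904 130.598] [0.389 0.139 0.01 ] [0.388 0.142 0.021] [43 50 92]
1871 [0.429 0.216 0.02 ] [0.409 0.196 0.016] [0.449 0.236 0.023]
pos [ 0.429  0.216 -0.034] offset [  4.2   1.1 134.2] dr [0.  0.1 0. ] dist 134
```

Request:
{"name": "play_rows", "arguments": {
  "hand": [0.65,0.65,0.65,0.65,0.65,0.65,0.2,0.2,0.2,0.2,0.2],
  "offset": [
    [4,1,30],
    [4,1,60],
    [4,1,90],
    [4,1,115],
    [4,1,133],
    [4,1,133],
    [4,1,133],
    [4,1,133],
    [4,1,133],
    [4,1,133],
    [4,1,133]
  ],
  "dr": [
    [0,0,0],
    [0,0,0],
    [0,0,0],
    [0,0,0],
    [0,0,0],
    [0,0,0],
    [0,0,0],
    [0,0,0],
    [0,0,0],
    [0,0,0],
    [0,0,0]
  ]
}}

```text
clock: 20.9
position: [0.4293, 0.2165, -0.0321]
orientation: [0.001, -0.001, 1.0, 0.0]
force: [0.1, -1.5, 6.4]
gripper_width: 0.0376
grip_force: 60.7
```

Request:
{"name": "play_rows", "arguments": {
  "hand": [0.2,0.2,0.2,0.2,0.2,0.2,0.2,0.2,0.2,0.2,0.2],
  "offset": [
    [0,0,-40],
    [0,0,-90],
    [0,0,-135],
    [-20,-20,-153],
    [-55,-45,-153],
    [-95,-70,-153],
    [-130,-90,-153],
    [-150,-102,-153],
    [-162,-106,-153],
    [-162,-106,-153],
    [-162,-106,-153]
  ],
  "dr": [
    [0,0,0],
    [0,0,0],
    [0,0,0],
    [0,0,0],
    [0,0,0],
    [0,0,-1],
    [0,0,-1],
    [0,0,-1],
    [0,0,-1],
    [0,0,-1],
    [0,0,-1]
  ]
}}

```text
clock: 22.28
position: [0.5892, 0.1113, 0.1197]
orientation: [-0.0, -0.01, 1.0, 0.0]
force: [0.0, 0.7, 0.8]
gripper_width: 0.0382
grip_force: 60.5
```

```bash
cat >> h.py <<'E'
def held():
    w=cap("wrist"); P=cloud(w); T=tcp(); Q=(P.reshape(-1,3)-T[:3,3])@T[:3,:3]
    m=(abs(Q[:,1])<.018)&(Q[:,2]>-.075)&(Q[:,2]<-.015)&(abs(Q[:,0])<.03); q=Q[m]
    print("tcp",T[:3,3],"w",status.state()["gripper_width"]); print(len(q),np.percentile(q,[1,50,99],axis=0))
    return w
E
python3 - <<'E'
from h import *
np.set_printoptions(precision=3,suppress=True)
held()
E
```

```text
tcp [0.589 0.111 0.12 ] w 0.038069334011547676
7210 [[-0.019 -0.017 -0.055]
 [ 0.004 -0.    -0.053]
 [ 0.02   0.017 -0.034]]
```

Request:
{"name": "play_rows", "arguments": {
  "hand": [0.2,0.2,0.2,0.2,0.2,0.2,0.55,0.55,0.55,0.55,0.55,0.55,0.55],
  "offset": [
    [-1,0,25],
    [-1,0,50],
    [-1,0,68],
    [-1,0,77],
    [-1,0,77],
    [-1,0,77],
    [-1,0,77],
    [-1,0,77],
    [-1,0,77],
    [-1,0,50],
    [-1,0,0],
    [-1,0,-50],
    [-1,0,-80]
  ],
  "dr": [
    [0,0,0],
    [0,0,0],
    [0,0,0],
    [0,0,0],
    [0,0,0],
    [0,0,0],
    [0,0,0],
    [0,0,0],
    [0,0,0],
    [0,0,0],
    [0,0,0],
    [0,0,0],
    [0,0,0]
  ]
}}

```text
clock: 23.95
position: [0.5922, 0.1107, 0.2028]
orientation: [0.002, -0.01, 1.0, 0.0]
force: [-0.0, -1.2, 0.1]
gripper_width: 0.0471
grip_force: 0.0
```

```bash
python3 - <<'E'
from h import *
np.set_printoptions(precision=3,suppress=True)
c,w=onridge()
for r in rounds("top",c): print(*r)
print(status.state()["joints"])
go([.447,-.207,.2],0)
E
```

```text
top 190 mid [0.592 0.002] size [0.041 0.038] z [0.091 0.095 0.099] ridge x 0.5919769975659355
top 81 mid [0.593 0.102] size [0.039 0.018] z [0.092 0.095 0.099] ridge x 0.5906750619739785
wrist 1617 mid [0.592 0.   ] size [0.041 0.041] z [0.094 0.096 0.097] ridge x 0.5919851648900907
wrist 1532 mid [0.591 0.11 ] size [0.04 0.04] z [0.095 0.096 0.097] ridge x 0.5905647751584362
0.63 [211.61  169.882] [0.611 0.122 0.01 ] [0.495 0.06  0.697] [55 49 43]
0.5 [258.304 176.102] [ 0.593 -0.003  0.01 ] [ 0.58  -0.002  0.095] [29 20 16]
0.48 [337.92  226.714] [ 0.456 -0.212  0.01 ] [ 0.455 -0.21   0.019] [41 30 24]
0.32 [259.584 227.482] [ 0.456 -0.005  0.01 ] [ 0.456 -0.005  0.018] [73 51 40]
[0.051 0.363 0.127 1.33  0.    0.032]
pos [ 0.447 -0.207  0.2  ] offset [ 151.7 -314.8    1.1] dr [ 0.2  0.2 91.1] dist 349
```

Request:
{"name": "play_rows", "arguments": {
  "hand": [0.65,0.65,0.65,0.65,0.65,0.65,0.65,0.65,0.65,0.65,0.65,0.65],
  "offset": [
    [10,-20,0],
    [30,-55,0],
    [50,-95,0],
    [70,-135,0],
    [90,-180,0],
    [110,-220,10],
    [130,-265,30],
    [145,-300,55],
    [152,-315,80],
    [152,-315,100],
    [152,-315,100],
    [152,-315,100]
  ],
  "dr": [
    [0,0,8],
    [0,0,18],
    [0,0,28],
    [0,0,38],
    [0,0,48],
    [0,0,58],
    [0,0,68],
    [0,0,78],
    [0,0,86],
    [0,0,91],
    [0,0,91],
    [0,0,91]
  ]
}}

```text
clock: 25.6
position: [0.4452, -0.207, 0.0997]
orientation: [-0.0, 0.706, 0.708, -0.0]
force: [-0.3, 0.4, 0.6]
gripper_width: 0.0552
grip_force: 0.0
```

```bash
python3 - <<'E'
from h import *
np.set_printoptions(precision=3,suppress=True)
w=cap("wrist"); P=cloud(w)
for r in rounds("wrist",w): print(*r)
q=P[(abs(P[...,2]-.0195)<.0035)&(np.hypot(P[...,0]-.449,P[...,1]+.209)<.033)]; print(len(q),(q.min(0)+q.max(0))/2,q.min(0),q.max(0)); m=(q.min(0)+q.max(0))/2
q=P[(abs(P[...,2]-.0145)<.0035)&(np.hypot(P[...,0]-.44,P[...,1]+.146)<.03)]; print("heart",len(q),q.min(0),q.max(0))
go([m[0],m[1],-.033],0)
E
```

```text
0.66 [245.299 191.616] [ 0.439 -0.214  0.01 ] [ 0.439 -0.211  0.021] [97 58 39]
1844 [ 0.441 -0.212  0.02 ] [ 0.421 -0.233  0.016] [ 0.462 -0.191  0.023]
heart 1627 [ 0.41  -0.164  0.015] [ 0.447 -0.12   0.018]
pos [ 0.441 -0.212 -0.033] offset [ -4.5  -4.9 133.5] dr [0.1 0.  0.2] dist 134
```

Request:
{"name": "play_rows", "arguments": {
  "hand": [0.65,0.65,0.65,0.65,0.65,0.65,0.2,0.2,0.2,0.2,0.2],
  "offset": [
    [-5,-5,30],
    [-5,-5,60],
    [-5,-5,90],
    [-5,-5,115],
    [-5,-5,132],
    [-5,-5,132],
    [-5,-5,132],
    [-5,-5,132],
    [-5,-5,132],
    [-5,-5,132],
    [-5,-5,132]
  ],
  "dr": [
    [0,0,0],
    [0,0,0],
    [0,0,0],
    [0,0,0],
    [0,0,0],
    [0,0,0],
    [0,0,0],
    [0,0,0],
    [0,0,0],
    [0,0,0],
    [0,0,0]
  ]
}}

```text
clock: 27.08
position: [0.4414, -0.2128, -0.0308]
orientation: [0.001, 0.706, 0.708, 0.0]
force: [-0.8, 0.9, 6.3]
gripper_width: 0.0382
grip_force: 60.6
```

```bash
python3 - <<'E'
from h import *
np.set_printoptions(precision=3,suppress=True)
go([.592,-.11,.12],91)
E
```

```text
pos [ 0.592 -0.11   0.12 ] offset [ 102.3  151.2 -150.6] dr [  0.1   0.2 -90.9] dist 237
```

Request:
{"name": "play_rows", "arguments": {
  "hand": [0.2,0.2,0.2,0.2,0.2,0.2,0.2,0.2,0.2,0.2,0.2,0.2,0.2,0.2],
  "offset": [
    [0,0,-40],
    [0,0,-90],
    [0,0,-130],
    [5,10,-151],
    [15,30,-151],
    [30,50,-151],
    [45,75,-151],
    [60,100,-151],
    [80,125,-151],
    [95,145,-151],
    [102,153,-151],
    [102,153,-151],
    [102,153,-151],
    [102,153,-151]
  ],
  "dr": [
    [0,0,0],
    [0,0,0],
    [0,0,-10],
    [0,0,-20],
    [0,0,-30],
    [0,0,-40],
    [0,0,-50],
    [0,0,-60],
    [0,0,-70],
    [0,0,-80],
    [0,0,-90],
    [0,0,-91],
    [0,0,-91],
    [0,0,-91]
  ]
}}

```text
clock: 28.82
position: [0.5927, -0.1105, 0.119]
orientation: [0.0, -0.009, 1.0, -0.0]
force: [0.2, -0.6, -1.0]
gripper_width: 0.0382
grip_force: 60.5
```

```bash
python3 - <<'E'
from h import *
np.set_printoptions(precision=3,suppress=True)
w=held(); P=cloud(w)
pr=P[(abs(P[...,2]-.075)<.004)&(abs(P[...,1])<.17)&(P[...,0]>.56)&(P[...,0]<.615)]
for y in (-.15,-.06):
    s=pr[abs(pr[:,1]-y)<.01]
    if len(s): print(y,np.percentile(s[:,0],[3,97]))
E
```

```text
tcp [ 0.593 -0.11   0.119] w 0.0382158459290716
7099 [[-0.016 -0.017 -0.053]
 [ 0.006 -0.    -0.052]
 [ 0.022  0.017 -0.033]]
-0.15 [0.583 0.605]
-0.06 [0.582 0.603]
```

Request:
{"name": "play_rows", "arguments": {
  "hand": [0.2,0.2,0.2,0.2,0.2,0.2,0.55,0.55,0.55,0.55,0.55,0.55,0.55],
  "offset": [
    [-3,0,25],
    [-3,0,50],
    [-3,0,66],
    [-3,0,75],
    [-3,0,75],
    [-3,0,75],
    [-3,0,75],
    [-3,0,75],
    [-3,0,75],
    [-3,0,50],
    [-3,0,0],
    [-3,0,-50],
    [-3,0,-80]
  ],
  "dr": [
    [0,0,0],
    [0,0,0],
    [0,0,0],
    [0,0,0],
    [0,0,0],
    [0,0,0],
    [0,0,0],
    [0,0,0],
    [0,0,0],
    [0,0,0],
    [0,0,0],
    [0,0,0],
    [0,0,0]
  ]
}}

```text
clock: 30.5
position: [0.5971, -0.1102, 0.2019]
orientation: [0.002, -0.01, 1.0, -0.001]
force: [0.1, -0.9, -0.1]
gripper_width: 0.0467
grip_force: 0.0
```

Request:
{"name": "play_rows", "arguments": {
  "hand": [0.55,0.55,0.55,0.55,0.55,0.55,0.55,0.55,0.55,0.55,0.55],
  "offset": [
    [30,10,-20],
    [65,25,-40],
    [100,40,-60],
    [135,60,-60],
    [150,80,-60],
    [150,100,-60],
    [150,110,-60],
    [150,110,-60],
    [150,110,-60],
    [150,110,-60],
    [150,110,-60]
  ],
  "dr": [
    [0,0,0],
    [0,0,0],
    [0,0,0],
    [0,0,0],
    [0,0,0],
    [0,0,0],
    [0,0,0],
    [0,0,0],
    [0,0,0],
    [0,0,0],
    [0,0,0]
  ]
}}

```text
clock: 31.88
position: [0.4442, -0.0033, 0.2587]
orientation: [-0.0, -0.009, 1.0, 0.0]
force: [0.2, 0.1, -0.1]
gripper_width: 0.0469
grip_force: 0.0
```

```bash
python3 - <<'E'
from h import *
np.set_printoptions(precision=3,suppress=True)
c,w=onridge()
for n,i in (("top",c),("wrist",w),("scene",cap("scene","s5"))):
    for r in rounds(n,i): print(n,*r)
cv2.imwrite("pics/w9.png",w["pixels"][:,:,::-1])
cv2.imwrite("pics/mix.png",np.vstack([cv2.resize(w["pixels"][:,:,::-1],(400,300)),cv2.resize(c["pixels"][100:300,90:440,::-1],(400,229))]))
E
```

```text
top 145 mid [ 0.598 -0.109] size [0.028 0.041] z [0.091 0.095 0.099] ridge x 0.5934283253824152
top 52 mid [0.604 0.001] size [0.013 0.03 ] z [0.091 0.095 0.098] ridge x 0.5920059271678245
top 195 mid [0.592 0.112] size [0.039 0.038] z [0.091 0.095 0.099] ridge x 0.5905518339511614
wrist 880 mid [0.591 0.   ] size [0.042 0.041] z [0.092 0.096 0.097] ridge x 0.5919987233361903
top 0.71 [203.981 255.014] [0.385 0.141 0.01 ] [0.385 0.14  0.022] [ 60  72 103]
top 0.52 [212.378 171.11 ] [0.607 0.12  0.01 ] [0.593 0.112 0.095] [77 56 46]
top 0.49 [301.978 167.808] [ 0.614 -0.12   0.01 ] [ 0.599 -0.112  0.096] [61 40 31]
top 0.41 [256.41  173.491] [0.6   0.002 0.01 ] [0.479 0.004 0.761] [85 81 72]
wrist 0.68 [367.616 113.011] [0.392 0.14  0.01 ] [0.391 0.136 0.022] [113 120 144]
wrist 0.59 [251.29 286.31] [ 0.639 -0.     0.01 ] [ 0.585 -0.001  0.096] [84 56 44]
scene 0.76 [266.394 207.283] [0.557 0.065 0.01 ] [ 0.596 -0.004  0.093] [69 53 46]
scene 0.54 [289.587 179.712] [0.558 0.189 0.01 ] [0.597 0.104 0.094] [66 50 42]
scene 0.51 [241.203 240.883] [ 0.561 -0.059  0.01 ] [ 0.6   -0.113  0.095] [73 56 48]
```

View pics/mix.png

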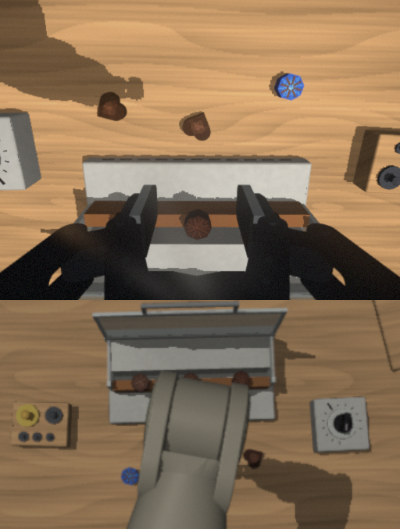

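All three rounds lie on the ridge (wrist view (197,222), top view at crop (140,382) and (241,380)), and the hearts are untouched. Next I regrip the handle from above.

```bash
python3 - <<'E'
from h import *
np.set_printoptions(precision=3,suppress=True)
go([.699,.003,.33],1)
E
```

```text
pos [0.699 0.003 0.33 ] offset [-255.     1.1  -71.2] dr [ 0.   0.  90.1] dist 265
```

Request:
{"name": "play_rows", "arguments": {
  "hand": [0.3,0.3,0.3,0.3,0.3,0.3,0.3,0.3,0.3,0.3,0.3,0.3,0.3],
  "offset": [
    [0,0,-30],
    [0,0,-71],
    [0,0,-71],
    [-30,0,-71],
    [-70,0,-71],
    [-110,0,-71],
    [-150,0,-71],
    [-190,0,-71],
    [-230,1,-71],
    [-255,1,-71],
    [-255,1,-71],
    [-255,1,-71],
    [-255,1,-71]
  ],
  "dr": [
    [0,0,10],
    [0,0,20],
    [0,0,30],
    [0,0,40],
    [0,0,50],
    [0,0,60],
    [0,0,70],
    [0,0,80],
    [0,0,90],
    [0,0,90],
    [0,0,90],
    [0,0,90],
    [0,0,90]
  ]
}}

```text
clock: 33.8
position: [0.698, 0.0031, 0.3312]
orientation: [0.0, 0.7, 0.714, 0.0]
force: [-0.0, -0.6, -0.3]
gripper_width: 0.0255
grip_force: 0.0
```

```bash
python3 - <<'E'
from h import *
np.set_printoptions(precision=3,suppress=True)
w=cap("wrist"); P=cloud(w); q=P[(P[...,2]>.29)&(P[...,2]<.33)&(abs(P[...,0]-.7)<.03)&(P[...,1]>.03)&(P[...,1]<.085)]
print(len(q),q.min(0),q.max(0),np.median(q,0)); print(tcp()[:3,3]); go([np.median(q[:,0]),.003,.2464],1)
E
```

```text
1753 [0.692 0.03  0.312] [0.702 0.085 0.32 ] [0.697 0.059 0.317]
[0.698 0.003 0.331]
pos [0.697 0.003 0.246] offset [-0.1 -1.  84.9] dr [0.1 0.  0.1] dist 85
```

Request:
{"name": "play_rows", "arguments": {
  "hand": [0.3,0.3,0.3,0.3,0.3,0,0,0,0,0],
  "offset": [
    [0,-1,25],
    [0,-1,50],
    [0,-1,75],
    [0,-1,85],
    [0,-1,85],
    [0,-1,85],
    [0,-1,85],
    [0,-1,85],
    [0,-1,85],
    [0,-1,85]
  ],
  "dr": [
    [0,0,0],
    [0,0,0],
    [0,0,0],
    [0,0,0],
    [0,0,0],
    [0,0,0],
    [0,0,0],
    [0,0,0],
    [0,0,0],
    [0,0,0]
  ]
}}

```text
clock: 35.1
position: [0.6985, 0.003, 0.2464]
orientation: [0.001, 0.7, 0.714, 0.001]
force: [-1.1, 0.4, 5.9]
gripper_width: 0.0081
grip_force: 58.6
```

```bash
python3 - <<'E'
from h import *
h=lambda t:np.array([.691-.21*np.cos(t),.101+.21*np.sin(t)])
t0=1.6
for t in np.linspace(1.6,.85,15)[1:]: d=(h(t)-h(t0))*1000; print([0,int(round(d[0])),-int(round(d[1]))],end=", ")
print()
for t in np.linspace(.85,0,21)[1:]: d=(h(t)-h(.85))*1000; print([0,int(round(d[0])),-int(round(d[1]))],end=", ")
E
```

```text
[0, -11, 0], [0, -22, 1], [0, -34, 2], [0, -45, 3], [0, -56, 6], [0, -67, 9], [0, -77, 12], [0, -88, 16], [0, -98, 21], [0, -108, 26], [0, -118, 32], [0, -127, 38], [0, -136, 45], [0, -145, 52], 
[0, -7, 6], [0, -13, 12], [0, -19, 19], [0, -25, 26], [0, -30, 33], [0, -35, 40], [0, -40, 48], [0, -45, 55], [0, -49, 63], [0, -53, 71], [0, -56, 79], [0, -59, 88], [0, -62, 96], [0, -65, 105], [0, -67, 113], [0, -68, 122], [0, -70, 131], [0, -71, 140], [0, -71, 149], [0, -71, 158],
```

Request:
{"name": "play_rows", "arguments": {
  "hand": [0,0,0,0,0,0,0,0,0,0,0,0,0,0,0],
  "offset": [
    [0,-11,0],
    [0,-22,1],
    [0,-34,2],
    [0,-45,3],
    [0,-56,6],
    [0,-67,9],
    [0,-77,12],
    [0,-88,16],
    [0,-98,21],
    [0,-108,26],
    [0,-118,32],
    [0,-127,38],
    [0,-136,45],
    [0,-145,52],
    [0,-145,52]
  ],
  "dr": [
    [0,0,0],
    [0,0,0],
    [0,0,0],
    [0,0,0],
    [0,0,0],
    [0,0,0],
    [0,0,0],
    [0,0,0],
    [0,0,0],
    [0,0,0],
    [0,0,0],
    [0,0,0],
    [0,0,0],
    [0,0,0],
    [0,0,0]
  ]
}}

```text
clock: 36.98
position: [0.5538, 0.0006, 0.1928]
orientation: [0.0, 0.7, 0.714, 0.001]
force: [4.0, 2.8, -3.2]
gripper_width: 0.0081
grip_force: 61.4
```

```bash
python3 - <<'E'
from h import *
np.set_printoptions(precision=3,suppress=True)
s=cap("scene"); 
for r in rounds("scene",s): print(*r)
E
```

```text
0.66 [233.011 165.888] [0.392 0.156 0.01 ] [0.397 0.149 0.018] [76 74 97]
```

```bash
python3 - <<'E'
from h import *
s=cap("scene"); cv2.imwrite("pics/s7.png",cv2.resize(s["pixels"][120:320,180:380,::-1],(600,600),interpolation=cv2.INTER_CUBIC))
print(proj(s,[[.591,.11,.095],[.592,0,.095],[.5935,-.11,.095]])-[180,120])
E
```

```text
[[108.51966038  57.1508955 ]
 [ 85.89974032  85.16815437]
 [ 59.3502617  118.39509138]]
```

View pics/s7.png

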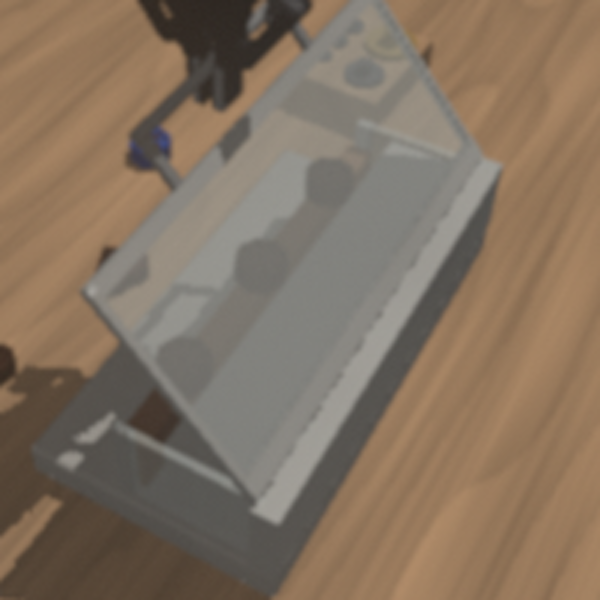

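Through the glass all three rounds are still on the ridge, at (330,180), (260,263) and (183,362), where my projections put them. I'll lower the cover the rest of the way.

Request:
{"name": "play_rows", "arguments": {
  "hand": [0,0,0,0,0,0,0,0,0,0,0,0,0,0,0,0,0,0],
  "offset": [
    [0,-7,6],
    [0,-13,12],
    [0,-19,19],
    [0,-25,26],
    [0,-30,33],
    [0,-35,40],
    [0,-40,48],
    [0,-45,55],
    [0,-49,63],
    [0,-53,71],
    [0,-56,79],
    [0,-59,88],
    [0,-62,96],
    [0,-65,105],
    [0,-67,113],
    [0,-68,122],
    [0,-70,131],
    [0,-70,137]
  ],
  "dr": [
    [0,0,0],
    [0,0,0],
    [0,0,0],
    [0,0,0],
    [0,0,0],
    [0,0,0],
    [0,0,0],
    [0,0,0],
    [0,0,0],
    [0,0,0],
    [0,0,0],
    [0,0,0],
    [0,0,0],
    [0,0,0],
    [0,0,0],
    [0,0,0],
    [0,0,0],
    [0,0,0]
  ]
}}

```text
clock: 39.38
position: [0.4836, -0.0009, 0.0556]
orientation: [0.0, 0.7, 0.714, 0.001]
force: [3.6, 4.0, 2.7]
gripper_width: 0.0083
grip_force: 60.4
```

Request:
{"name": "play_rows", "arguments": {
  "hand": [0,0,0,0,0,0,0],
  "offset": [
    [0,-1,4],
    [0,-1,8],
    [0,-1,12],
    [0,-1,16],
    [0,-1,20],
    [0,-1,21],
    [0,-1,21]
  ],
  "dr": [
    [0,0,0],
    [0,0,0],
    [0,0,0],
    [0,0,0],
    [0,0,0],
    [0,0,0],
    [0,0,0]
  ]
}}

```text
clock: 40.25
position: [0.4828, -0.0012, 0.0369]
orientation: [0.001, 0.7, 0.714, 0.001]
force: [-1.7, 4.3, 21.0]
gripper_width: 0.0081
grip_force: 61.3
```

Request:
{"name": "play_rows", "arguments": {
  "hand": [0.3,0.3,0.3,0.3,0.3,0.3,0.3,0.3,0.3,0.3,0.3,0.3],
  "offset": [
    [0,0,0],
    [0,0,0],
    [0,0,0],
    [0,0,-30],
    [0,0,-60],
    [0,0,-110],
    [0,0,-160],
    [-40,-10,-200],
    [-90,-20,-220],
    [-150,-20,-220],
    [-150,-20,-220],
    [-150,-20,-220]
  ],
  "dr": [
    [0,0,0],
    [0,0,0],
    [0,0,0],
    [0,0,0],
    [0,0,0],
    [0,0,0],
    [0,0,0],
    [0,0,0],
    [0,0,0],
    [0,0,0],
    [0,0,0],
    [0,0,0]
  ]
}}

```text
clock: 41.75
position: [0.4642, -0.1513, 0.254]
orientation: [-0.001, 0.701, 0.714, -0.0]
force: [0.3, -0.1, -0.1]
gripper_width: 0.0258
grip_force: 0.0
```

```bash
python3 - <<'E'
from h import *
np.set_printoptions(precision=3,suppress=True)
c=cap("top"); P=cloud(c)
q=P[(P[...,2]>.08)&(P[...,2]<.16)&(P[...,0]>.45)&(P[...,0]<.68)&(abs(P[...,1])<.17)]
for x in (.485,.54,.6,.66):
    s=q[abs(q[:,0]-x)<.012]
    if len(s): print(x,len(s),np.median(s[:,2]))
m=(P[...,2]>.035)&(P[...,2]<.16)&(P[...,1]<-.25)&(P[...,1]>-.45)&(P[...,0]>.4)&(P[...,0]<.6)
b=P[m]; k=b[b[:,2]>.085]; box=b[b[:,2]<.06]; print("knob",len(k),k.mean(0),k.min(0),k.max(0)); print("box",box.min(0),box.max(0),np.median(box[:,2]))
print(cv2.minAreaRect((box[:,:2]*1000).astype(np.float32)),cv2.minAreaRect((k[:,:2]*1000).astype(np.float32)))
print("mark",[ (s,at_z(c,*p,.05)) for s,p in marks("top",c,"dial_mark")],"grip",[(s,at_z(c,*p,.087)) for s,p in marks("top",c,"dial_grip")])
w=cap("wrist"); print("wmark",[ (s,p,at_z(w,*p,.05)) for s,p in marks("wrist",w,"dial_mark")],"wgrip",[(s,p,at_z(w,*p,.087)) for s,p in marks("wrist",w,"dial_grip")])
go([.42,-.35,.28],90)
go([.5,-.27,.28],0)
E
```

```text
0.485 324 0.10570589588839419
0.54 1314 0.1046511252701886
0.6 1289 0.10455098809211605
0.66 1278 0.10448730843446874<stdin>:9: RuntimeWarning: Mean of empty slice.
  ret = um.true_divide(
Traceback (most recent call last):
ValueError: zero-size array to reduction operation minimum which has no identity
```

Request:
{"name": "play_rows", "arguments": {
  "hand": [0.4,0.4,0.4,0.4,0.4,0.4],
  "offset": [
    [-35,10,0],
    [-75,20,0],
    [-115,35,0],
    [-115,35,0],
    [-115,35,0],
    [-115,35,0]
  ],
  "dr": [
    [0,0,0],
    [0,0,0],
    [0,0,0],
    [0,0,0],
    [0,0,0],
    [0,0,0]
  ]
}}

```text
clock: 42.55
position: [0.502, -0.264, 0.255]
orientation: [-0.0, 0.699, 0.715, 0.0]
force: [0.4, -0.1, -0.2]
gripper_width: 0.0343
grip_force: 0.0
```

```bash
python3 - <<'E'
from h import *
np.set_printoptions(precision=3,suppress=True)
w=cap("wrist","w10"); c=w; P=cloud(w)
m=(P[...,2]>.035)&(P[...,2]<.16)&(P[...,1]<-.25)&(P[...,1]>-.45)&(P[...,0]>.4)&(P[...,0]<.6)
b=P[m]; k=b[b[:,2]>.09]; box=b[(b[:,2]<.057)&(b[:,2]>.045)]; print("knob",len(k),k.mean(0),k.min(0),k.max(0)); print("box",box.min(0),box.max(0),np.median(box[:,2]))
print(cv2.minAreaRect((box[:,:2]*1000).astype(np.float32)),cv2.minAreaRect((k[:,:2]*1000).astype(np.float32)))
print("wmark",[ (s,p,at_z(w,*p,.05)) for s,p in marks("wrist",w,"dial_mark")],"wgrip",[(s,p,at_z(w,*p,.087)) for s,p in marks("wrist",w,"dial_grip")])
u,v=proj(w,[.502,-.349,.07])[0]; print(u,v,status.state()["joints"])
u0,v0=int(max(0,u-75)),int(max(0,v-75)); cv2.imwrite("pics/w10c.png",cv2.resize(w["pixels"][v0:v0+150,u0:u0+150,::-1],(600,600),interpolation=cv2.INTER_CUBIC)); print(u0,v0)
E
```

```text
knob 465 [ 0.5   -0.339  0.095] [ 0.479 -0.349  0.09 ] [ 0.521 -0.33   0.097]
box [ 0.438 -0.4    0.045] [ 0.56  -0.278  0.057] 0.0511083483253697
((499.6953125, -339.83953857421875), (120.18318176269531, 120.31376647949219), 2.1785895824432373) ((499.9454650878906, -339.49566650390625), (14.063286781311035, 41.882049560546875), 77.15342712402344)
wmark [(0.58, array([283.597, 198.912]), array([ 0.54 , -0.313,  0.05 ]))] wgrip []
250.9881030169246 232.8996228555547 [-0.627  0.29   0.154  1.434  0.     0.923]
175 157
```

View pics/w10c.png

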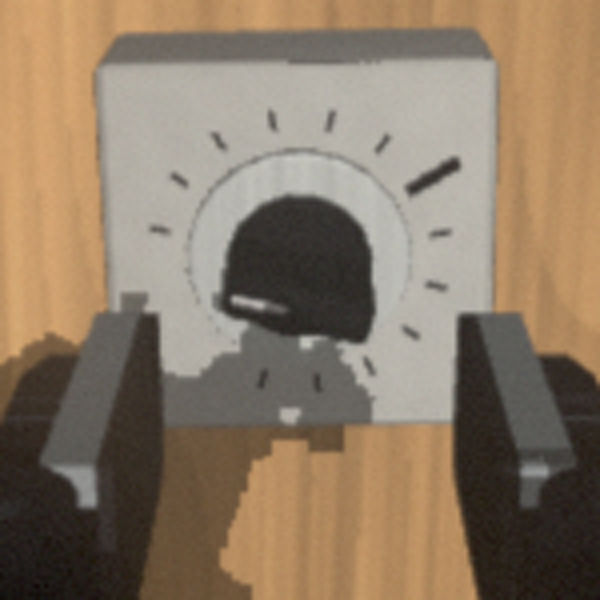

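```bash
python3 - <<'E'
from h import *
go([.4998,-.3396,.16],77.15)
E
```

```text
pos [ 0.5  -0.34  0.16] offset [-74.7  -3.8  95.3] dr [  0.   0. -76.] dist 121
```

Request:
{"name": "play_rows", "arguments": {
  "hand": [0.5,0.5,0.5,0.5,0.5,0.5,0.5,0.5,0.5,0.5,0.5],
  "offset": [
    [-10,0,0],
    [-20,0,0],
    [-30,-1,10],
    [-40,-1,25],
    [-50,-2,40],
    [-60,-2,55],
    [-70,-3,70],
    [-75,-4,95],
    [-75,-4,95],
    [-75,-4,95],
    [-75,-4,95]
  ],
  "dr": [
    [0,0,-10],
    [0,0,-20],
    [0,0,-30],
    [0,0,-40],
    [0,0,-50],
    [0,0,-60],
    [0,0,-70],
    [0,0,-76],
    [0,0,-76],
    [0,0,-76],
    [0,0,-76]
  ]
}}

```text
clock: 44.08
position: [0.5002, -0.341, 0.1612]
orientation: [0.001, 0.113, 0.994, -0.001]
force: [-0.1, 0.7, 0.0]
gripper_width: 0.0428
grip_force: 0.0
```

```bash
cat >> h.py <<'E'
def knob(w):
    P=cloud(w)
    m=(P[...,2]>.035)&(P[...,2]<.16)&(abs(P[...,1]+.34)<.065)&(abs(P[...,0]-.5)<.065)
    b=P[m]; k=b[(b[:,2]>.092)&(b[:,2]<.101)&(np.hypot(b[:,0]-.5,b[:,1]+.34)<.026)]; print(len(k),np.median(k[:,2]),cv2.minAreaRect((k[:,:2]*1000).astype(np.float32)))
E
python3 - <<'E'
from h import *
w=cap("wrist"); knob(w); print(status.state()["joints"]); go([.4998,-.3396,.042],77.15)
E
```

```text
918 0.09484430426189203 ((499.2731018066406, -340.3644104003906), (13.795079231262207, 40.94749069213867), 77.5287094116211)
[-7.30955452e-01  3.82415066e-01  5.51496819e-02  1.24153938e+00
  1.19686457e-04 -5.05640789e-01]
pos [ 0.5   -0.34   0.042] offset [  0.9   1.4 119.1] dr [-0.   0.1 -0.1] dist 119
```

Request:
{"name": "play_rows", "arguments": {
  "hand": [0.5,0.5,0.5,0.5,0.5,0.5,0,0,0,0,0],
  "offset": [
    [1,1,30],
    [1,1,60],
    [1,1,90],
    [1,1,110],
    [1,1,119],
    [1,1,119],
    [1,1,119],
    [1,1,119],
    [1,1,119],
    [1,1,119],
    [1,1,119]
  ],
  "dr": [
    [0,0,0],
    [0,0,0],
    [0,0,0],
    [0,0,0],
    [0,0,0],
    [0,0,0],
    [0,0,0],
    [0,0,0],
    [0,0,0],
    [0,0,0],
    [0,0,0]
  ]
}}

```text
clock: 45.5
position: [0.4997, -0.3399, 0.0422]
orientation: [0.001, 0.112, 0.994, -0.0]
force: [0.2, 2.2, 6.1]
gripper_width: 0.0127
grip_force: 59.6
```

Request:
{"name": "play_rows", "arguments": {
  "hand": [0,0,0,0,0,0,0,0,0,0,0,0,0,0,0,0,0,0],
  "offset": [
    [0,0,0],
    [0,0,0],
    [0,0,0],
    [0,0,0],
    [0,0,0],
    [0,0,0],
    [0,0,0],
    [0,0,0],
    [0,0,0],
    [0,0,0],
    [0,0,0],
    [0,0,0],
    [0,0,0],
    [0,0,0],
    [0,0,0],
    [0,0,0],
    [0,0,0],
    [0,0,0]
  ],
  "dr": [
    [0,0,9],
    [0,0,18],
    [0,0,27],
    [0,0,36],
    [0,0,45],
    [0,0,54],
    [0,0,63],
    [0,0,72],
    [0,0,81],
    [0,0,90],
    [0,0,99],
    [0,0,108],
    [0,0,117],
    [0,0,126],
    [0,0,134],
    [0,0,134],
    [0,0,134],
    [0,0,134]
  ]
}}

```text
clock: 47.75
position: [0.5022, -0.3394, 0.0422]
orientation: [0.001, 0.958, 0.286, 0.003]
force: [6.4, 3.5, 3.3]
gripper_width: 0.0126
grip_force: 59.1
```

Request:
{"name": "play_rows", "arguments": {
  "hand": [0.5,0.5,0.5,0.5,0.5,0.5,0.5,0.5,0.5],
  "offset": [
    [0,0,0],
    [0,0,0],
    [0,0,0],
    [0,0,-30],
    [0,0,-60],
    [0,0,-100],
    [0,0,-130],
    [0,0,-130],
    [0,0,-130]
  ],
  "dr": [
    [0,0,0],
    [0,0,0],
    [0,0,0],
    [0,0,0],
    [0,0,0],
    [0,0,0],
    [0,0,0],
    [0,0,0],
    [0,0,0]
  ]
}}

```text
clock: 48.88
position: [0.4984, -0.3395, 0.1699]
orientation: [-0.0, 0.959, 0.285, -0.0]
force: [-0.6, -0.2, 0.1]
gripper_width: 0.0428
grip_force: 0.0
```

```bash
python3 - <<'E'
from h import *
w=cap("wrist","w11"); knob(w); go([.44,-.22,.35],0); print(status.state()["joints"])
u,v=proj(w,[.5,-.34,.07])[0]; u0,v0=int(max(0,u-75)),int(max(0,v-75)); cv2.imwrite("pics/w11c.png",cv2.resize(w["pixels"][v0:v0+150,u0:u0+150,::-1],(450,450),interpolation=cv2.INTER_CUBIC))
E
```

```text
863 0.09499704579767476 ((500.8910827636719, -340.14019775390625), (41.22896957397461, 13.218387603759766), 32.77409744262695)
pos [ 0.44 -0.22  0.35] offset [  16.3 -132.  -180.4] dr [ -0.1  -0.  -56.9] dist 224
[-7.30994843e-01  3.77987446e-01  6.90489556e-02  1.26413702e+00
  2.80795850e-05  1.83291985e+00]
```

View pics/w11c.png

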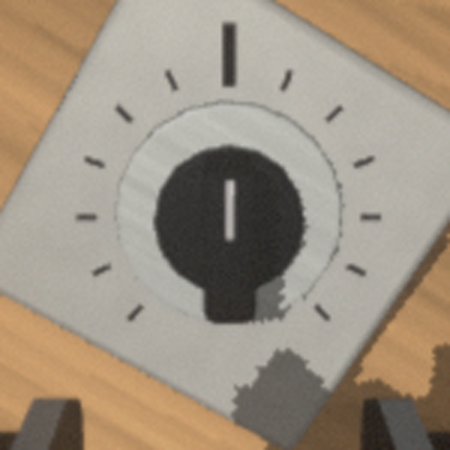

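The white pointer (230,210) lines up with the long mark (229,55). I'll retreat and do a final check.

Request:
{"name": "play_rows", "arguments": {
  "hand": [0.5,0.5,0.5,0.5,0.5,0.5],
  "offset": [
    [0,0,-50],
    [0,0,-100],
    [0,0,-130],
    [0,0,-130],
    [0,0,-130],
    [0,0,-130]
  ],
  "dr": [
    [0,0,0],
    [0,0,0],
    [0,0,0],
    [0,0,0],
    [0,0,0],
    [0,0,0]
  ]
}}

```text
clock: 49.68
position: [0.4982, -0.3391, 0.2985]
orientation: [-0.002, 0.959, 0.285, -0.001]
force: [-0.8, 0.2, -0.0]
gripper_width: 0.0424
grip_force: 0.0
```

```bash
python3 - <<'E'
from h import *
np.set_printoptions(precision=3,suppress=True)
c=cap("top"); P=cloud(c); q=P[(P[...,2]>.08)&(P[...,2]<.16)&(abs(P[...,1])<.17)]
for x in (.485,.54,.6,.66): print(x,np.median(q[abs(q[:,0]-x)<.01][:,2]))
for r in rounds("top",c): print(*r)
pr=proj(c,[[.591,.11,.095],[.592,0,.095],[.5935,-.11,.095]]); print((pr-[170,110])*3.6)
s=cap("scene"); print((proj(s,[[.591,.11,.095],[.592,0,.095],[.5935,-.11,.095]])-[180,120])*2)
a=cv2.resize(c["pixels"][110:220,170:350,::-1],None,fx=3.6,fy=3.6,interpolation=cv2.INTER_CUBIC)[:, :400*2]
cv2.imwrite("pics/f1.png",a)
E
```

```text
0.485 0.10581427565486701
0.54 0.10465414510395576
0.6 0.10435137907319358
0.66 0.10454396598112714
0.72 [205.312 254.093] [0.388 0.138 0.01 ] [0.388 0.137 0.02 ] [55 68 99]
[[155.548 223.24 ]
 [314.183 220.259]
 [472.689 216.655]]
[[217.039 114.302]
 [171.799 170.336]
 [118.701 236.79 ]]
```

View pics/f1.png

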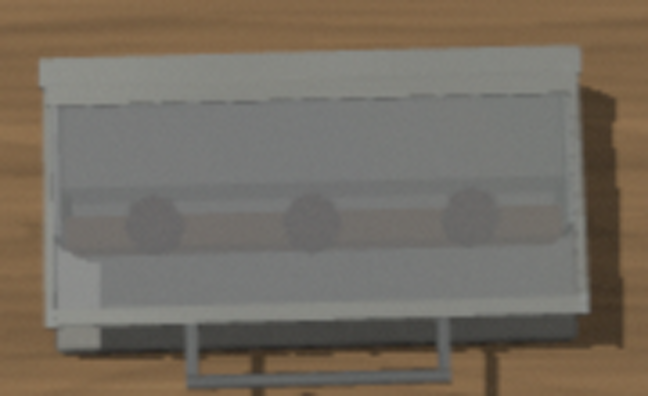

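The cover is flat and the three rounds sit on the ridge where projected: (155,223), (312,221) and (470,216). I'm handing in.

```bash
python3 -c "
from rig import job_done
print(job_done())"
```

```text
the job is handed in; nothing more can be done
None
```

The job is handed in; no verdict came back. In the last pictures the three round chocolates found lie on the ridge, the cover is down on its stop, the knob's pointer is at the long mark, and the hearts were left alone.

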